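# Fit the last leg of a tote riser and lock it at its length mark

### The arm

A 6-joint arm with a two-finger parallel gripper is mounted at the origin on the work surface. World frame = base frame: x ahead of the robot, y to its left, z up, the work surface at z = 0. Lengths are in m, angles in rad, forces in N, time in s.
With the tool pointing down it reaches from about 0.35 to 0.85 m from the base axis. Payload 8.1 kg.
Tool frame: the origin (TCP) lies between the finger pads; the fingertips stand 11 mm ahead of it and the grasp point (between the pads) lies 8 mm behind it; x points along the fingers, y is the direction in which the jaws open and shut, and the axes are right-handed (so a half turn about x gives the same grasp; the last joint's range is limited). The gripper opens to 93 mm and grips with 3 to 60 N. Pads are 15 mm wide; open, the fingers measure 128 mm over their backs; the gripper's body (75 mm by 188 mm) begins 65 mm behind the grasp point.
Start: joints at [-1.352, 0.13, 1.488, -0, 1.523, -0.085], TCP at [0.18, -0.573, 0.23] pointing down, gripper open.
Joint ranges: [-2.96, 2.96], [-0.89, 2.26], [0.02, 2.5], [-1.34, 4.48], [0, 2.73], [-2.66, 2.66]. Speed limits (rad/s): [2.39, 2.39, 2.79, 3.14, 3.14, 3.14].

### API

Orientations are given as [roll, pitch, yaw] about the fixed x, y, z axes, in that order (R = Rz(yaw) Ry(pitch) Rx(roll)).
In Python, from cell import bot gives the robot as it stands.
- The arm moves only by the tool apply_moves, never from a script. Its argument "commands" is one flat list of numbers, 7 for each row, row after row: the turn, a rotation vector about the tool's x, y, z in rad, then the shift along the tool's x, y, z in m, then the opening, from -1 (shut) to 1 (fully open). A call has 1 to 10 rows; each row is the pose to reach, as a shift and turn from the pose measured when the call began, along the tool's axes at that moment; what a row does not reach only later rows make up. A row lasts 1/12 s, in which the tool goes at most 41.7 mm and 7.16 degrees, less where a joint would pass 70% of its speed; a pose out of reach is approached as far as the arm can. A call with a gripper value outside its range is refused whole. The fingers move at their own pace and stop on an object; "grip_force" is the grip in N (left out, the last holds). Time passes only in rows, so rows that repeat a pose let the fingers close. It gives the time, the measured TCP pose, the force and the opening at its end, in the units of the state.
- bot.state(): the state, without advancing time (a new reading comes with each control period).
- bot.read_camera(name): name is "scene" or "top" or "wrist"; returns a dict with "image" (480x640x3 uint8, blue, green, red), "depth" (480x640 float32, m along the optical axis (not along the pixel's ray), 0 where there is no reading), "fx", "fy", "cx", "cy" (pixels), "view" (4x4, takes a point from world to camera coordinates). Camera axes: x right, y down, z forward; pixel columns grow to the right and rows downward; lengths in m; the calibration is good to about 2 mm. A picture is of the moment at which its call begins.
- bot.sign_off(): hands the job in, once; it reports no verdict.
The state is a dict: "time_s": time; "qpos": joint angles; "qvel": joint speeds; "joint_efforts": joint torques, N m; "tool_pos": TCP position; "tcp_rot": TCP orientation; "contact_force": force on the tool from outside, world axes, zero at the start; "wrist_torque": the same for the moment, N m; "finger_gap": opening from 0.0 (shut) to 1.0 (fully open).
Only numpy, scipy, OpenCV 4.12 (cv2) and the standard library are available. Lean on these libraries where they do the work, as an engineer would, in place of code of your own. Each camera call takes 0.05 s, during which the arm holds its last target.

### The job

The tote riser lies upside down on the packing bench with three legs fitted and one tube empty. Take the short leg out of the wooden holder block by its foot, stand it in the empty tube and lower it until its scored length mark is level with the tube's rim; the tube is deeper than that, so keep holding the leg there while you slide the cam lever round to its closed stop with the side of the gripper. Finish still gripping the leg's foot, with the leg at its mark and the lever fully closed, and leave the long leg, the spray can and the bottle alone.

Things in the scene. Friction and masses are not known exactly. Their poses are not given: they have to be found in the camera images.
- leg: the short leg, loose, about 0.28 kg: a straight steel tube 25 mm in diameter, 100 mm long, under a round black rubber foot 56 mm in diameter and 26 mm high. It starts upright, foot uppermost, in one of the two holes of the holder block. Origin at the centre of the tube's lower end (tapered to 17 mm over the last 7 mm), z up along the tube to the foot
- leg_foot (a point): centre of the short leg's foot, 113 mm above its lower end and 13 mm above the foot's underside: the place to grip, fingers either side of the foot
- leg_mark (a point): on the short leg's axis at its length mark, a dark scored ring round the tube 70 mm above the lower end, 30 mm below the foot's underside and 43 mm below the foot's centre
- block: wooden holder block, fixed, 86 mm (x) by 200 mm (y) by 65 mm high; two upright holes 28 mm wide and 55 mm deep, at 55 mm either side of its centre along y; the legs must rise 55 mm to come out. Origin at the centre of its underside
- long_leg_foot (a point): centre of the foot of the long leg, a loose spare that stays where it is, in the other hole of the block, 110 mm from the short leg: same shape, but its foot stands 35 mm higher, its top 171 mm above the bench
- tube_mouth (a point): centre of the mouth of the riser's empty tube, at the level of its rim, 100 mm above the bench; z up. Bore 29 mm, 88 mm deep, upright. The leg is at its length when leg_mark is at this point, the foot's centre 43 mm above it, level with the feet of the fitted legs. If let go before the lever is closed, the leg slides 18 mm too far down
- riser: the upturned tote riser, fixed: plywood deck 240 x 300 x 12 mm flat on the bench, four upright steel tubes. Origin on the bench under the empty tube; the three fitted, locked legs, of the same sizes as the empty tube with its lever and leg at the mark, stand at 160 mm along -x, at 220 mm along +y, and at the corner of the two
- cam (a joint): angle of the empty tube's cam lever about the tube's axis, rad: 0 at the open stop, 1.0 at the closed stop, growing clockwise seen from above; starts at 0 to 0.2. It stays where it is left and needs 0.14 to 0.25 N m; from about 0.7 on its cam drives two shoes in the collar against the leg. Until then the leg turns freely about its axis in the tube
- lever_pad (a point): centre of the black thumb paddle at the lever's end, 44.5 mm from the tube's axis: an upright radial plate 31 to 58 mm from the axis, 8 mm thick, up to 46 mm above the rim. With the leg at its mark, a finger on the foot stands at the paddle's height; coming down 0.7 rad or more counter-clockwise of the paddle, then turning the hand clockwise about the axis pushes it shut
- spray_can: aluminium spray can with a grey cap, 65 mm in diameter and 182 mm high, loose, to be left alone; origin at the centre of its underside
- wash_bottle: grey plastic bottle with a white cap, 72 mm in diameter and 190 mm high, loose, to be left alone; origin at the centre of its underside

How it is judged:
On the way:
1. the short leg is held upright in the empty tube at its length mark, with the cam lever still open (z of leg_mark in the frame of tube_mouth between -0.005 and 0.005 m and horizontal distance between leg_mark and tube_mouth below 0.004 m and contact force between the fingers and leg above 1 N and value of joint cam below 0.4 rad), for 0.2 s.
At the end, for the whole second after the job is handed in: The cam lever is at its closed stop (above 0.92 of 1.0 rad), the short leg stands upright (within 0.07 rad) and still in the riser's tube with its length mark within 5 mm of the rim's level, and the gripper still grips the leg (over 1 N) (value of joint cam above 0.92 rad and z of leg_mark in the frame of tube_mouth between -0.005 and 0.005 m and horizontal distance between leg_mark and tube_mouth below 0.004 m and angle between leg's own z axis and vertical below 0.07 rad and linear speed of leg below 0.02 m/s and contact force between the fingers and leg above 1 N); the arm keeps its last pose, push and grip.
It fails at once if the cam lever is moved towards closed while the leg is not held by the gripper at its mark (8 mm) (value of joint cam above 0.45 rad and (contact force between the fingers and leg below 0.2 N or distance between leg_mark and tube_mouth above 0.008 m)).
It fails at once if the long leg is moved by more than 25 mm (distance of long_leg_foot from where it was at the start of the episode above 0.025 m).
It fails at once if the spray can is moved by more than 20 mm or tipped (distance of spray_can from where it was at the start of the episode above 0.02 m or angle between spray_can's own z axis and vertical above 0.3 rad).
It fails at once if the bottle is moved by more than 20 mm or tipped (distance of wash_bottle from where it was at the start of the episode above 0.02 m or angle between wash_bottle's own z axis and vertical above 0.3 rad).
It also fails if it takes over 54 s, if anything falls off the work surface, if the arm or the gripper's body presses on something with over 40 N, if the wrist force passes 120 N, or if a joint passes its speed limit or range.

## Working session

There is one attempt and no reset: what is moved stays moved. The work goes in short steps, Python scripts to look and compute and a tool call to move; the robot and the scene stay as the last step left them, time stands still between calls to the robot, and variables do not carry over. Pictures are saved under pics/ and viewed, and the job is handed in when it is done.

Besides the shell and the picture viewer there is one more tool, called after ">>>" by a JSON object that holds its "op" and its "data". apply_moves: Moves the arm, as the interface text tells. Its arguments: {"type":"object","properties":{"commands":{"type":"array"},"grip_force":{"type":"number"}},"required":["commands"]}

```bash
mkdir -p pics; ls
python3 - <<'E'
from cell import bot
import cv2,numpy as np
s=bot.state(); print(s)
for n in ["scene","top","wrist"]:
    c=bot.read_camera(n); cv2.imwrite(f"pics/{n}0.png",c["image"]); np.savez(f"{n}0.npz",**c)
    print(n,c["fx"],c["cx"],c["cy"],np.round(c["view"],3).tolist())
E
```

```text
pics
{'time_s': 0.0, 'qpos': array([-1.35239856e+00,  1.31156299e-01,  1.48928793e+00, -7.31896274e-06,
        1.52303374e+00, -8.53999144e-02]), 'qvel': array([-1.29481971e-04,  3.60091827e-04,  2.90607275e-03, -8.17023090e-05,
       -4.23755591e-04, -8.57608288e-04]), 'joint_efforts': array([ 1.98099051e-04, -5.59850049e+01, -4.91750872e+01,  7.66023318e-02,
        3.51210753e-02, -1.23903587e-04]), 'tool_pos': array([ 0.17938289, -0.57196161,  0.22858561]), 'tcp_rot': array([-1.65231895,  1.568911  ,  1.79307173]), 'contact_force': array([-0.01216338, -0.73193113, -1.53312742]), 'wrist_torque': array([-0.01045455,  0.0542617 , -0.04275129]), 'finger_gap': 0.9999527809081334}
scene 455.92686232689806 323.051064302117 239.83837960062021 [[0.849, 0.529, 0.004, -0.517], [0.369, -0.586, -0.722, -0.224], [-0.379, 0.614, -0.692, 1.223], [0.0, 0.0, 0.0, 1.0]]
top 523.029333531683 321.9499903386425 240.27186385988642 [[0.022, -0.999, -0.025, -0.076], [-0.988, -0.018, -0.151, 0.638], [0.15, 0.028, -0.988, 1.019], [0.0, 0.0, 0.0, 1.0]]
wrist 403.7189911641438 318.5847667427825 236.0647482592285 [[0.3, -0.954, -0.001, -0.599], [-0.912, -0.287, 0.292, -0.035], [-0.279, -0.086, -0.956, 0.392], [0.0, 0.0, 0.0, 1.0]]
```

View pics/scene0.png

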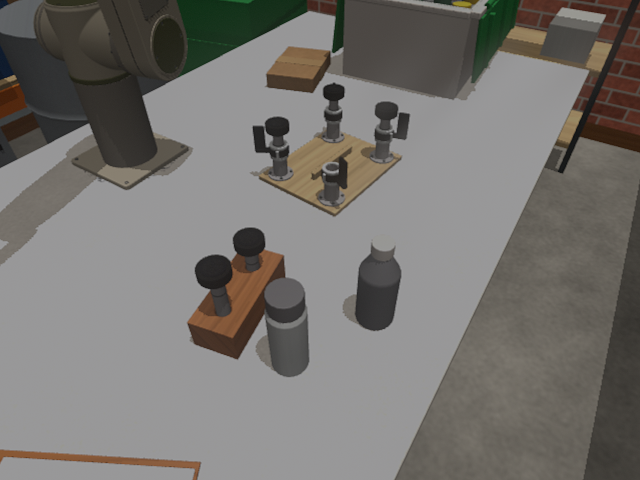

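View pics/top0.png

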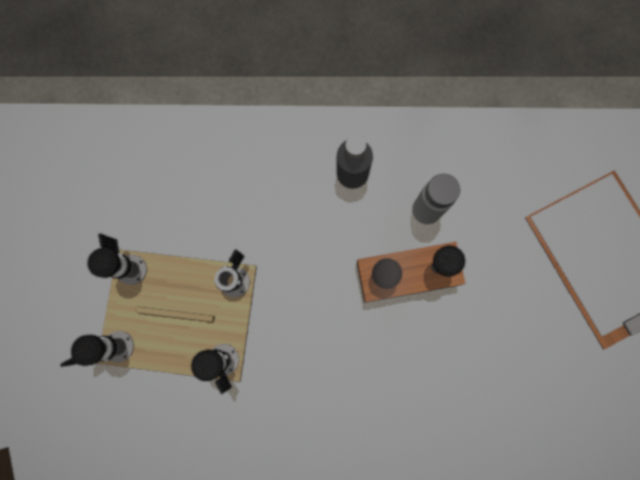

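View pics/wrist0.png

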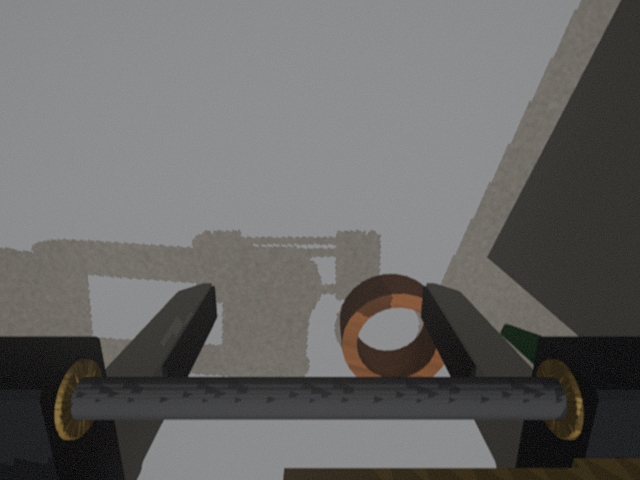

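The top view shows the empty tube ring at about (228,278) with its lever paddle near (236,259). The short leg's foot is at (387,273) and the long leg's at (449,261). The can is near (440,190) and the bottle near (355,160). Next I'll measure each of these.

```bash
cat > h.py <<'E'
import numpy as np,cv2
def load(n): return dict(np.load(n+".npz"))
def ray(c,uv,z):
    V=c["view"];R=V[:3,:3];o=-R.T@V[:3,3]
    d=R.T@np.array([(uv[0]-c["cx"])/c["fx"],(uv[1]-c["cy"])/c["fy"],1])
    return o+d*(z-o[2])/d[2]
def cloud(c):
    V=c["view"];R=V[:3,:3];o=-R.T@V[:3,3]
    v,u=np.mgrid[:480,:640];d=c["depth"]
    P=np.stack([(u-c["cx"])/c["fx"]*d,(v-c["cy"])/c["fy"]*d,d],-1)
    P=P@R+o; P[d==0]=np.nan; return P
def proj(c,p):
    q=c["view"][:3,:3]@np.array(p)+c["view"][:3,3]
    return np.array([c["fx"]*q[0]/q[2]+c["cx"],c["fy"]*q[1]/q[2]+c["cy"]])
E
python3 - <<'E'
from h import *
for n in ["top0","scene0"]:
    c=load(n);P=cloud(c);Z=P[...,2]
    def top(name,cx,cy,r,zl,zh):
        m=(np.hypot(P[...,0]-cx,P[...,1]-cy)<r)&(Z>zl)&(Z<zh)
        q=P[m]
        if len(q)<5: print(n,name,len(q));return
        (x,y),rr=cv2.minEnclosingCircle(q[:,:2].astype(np.float32))
        print(n,name,len(q),"circ",round(x,4),round(y,4),round(rr,4),"mean",q.mean(0).round(4),"ext",q[:,:2].min(0).round(4),q[:,:2].max(0).round(4))
    for name,uv,z,zl,zh,r in [("short",(387,272),.136,.13,.142,.05),("long",(449,260),.171,.164,.178,.05),("mouth",(228,279),.1,.094,.106,.03),("legY",(103,262),.156,.150,.162,.04),("legX",(208,365),.156,.15,.162,.04),("legXY",(88,349),.156,.15,.162,.04),("paddle",(237,259),.146,.138,.15,.05),("can",(441,188),.182,.176,.188,.05),("bottle",(356,147),.19,.184,.196,.05)]:
        p=ray(load("top0"),uv,z); 
        if n=="top0": print(name,p.round(4))
        top(name,p[0],p[1],r,zl,zh)
c=load("top0")
a=cv2.resize(c["image"][220:400,60:300],None,fx=3.3,fy=3.3,interpolation=cv2.INTER_CUBIC);cv2.imwrite("pics/t1.png",a)
a=cv2.resize(c["image"][130:310,330:480],None,fx=3.3,fy=3.3,interpolation=cv2.INTER_CUBIC);cv2.imwrite("pics/t2.png",a)
c=load("scene0")
a=cv2.resize(c["image"][80:215,230:420],None,fx=4,fy=4,interpolation=cv2.INTER_CUBIC);cv2.imwrite("pics/s1.png",a)
E
```

```text
short [ 0.5686 -0.1874  0.136 ]
top0 short 717 circ 0.5668 -0.1865 0.028 mean [ 0.5666 -0.1863  0.1358] ext [ 0.539  -0.2134] [ 0.5947 -0.1598]
long [ 0.5888 -0.2938  0.171 ]
top0 long 791 circ 0.5885 -0.2938 0.0283 mean [ 0.5881 -0.2934  0.1709] ext [ 0.5603 -0.3209] [ 0.616  -0.2662]
mouth [0.5526 0.1139 0.1   ]
top0 mouth 269 circ 0.5529 0.1178 0.0248 mean [0.5534 0.1196 0.0982] ext [0.5315 0.0933] [0.5759 0.142 ]
legY [0.5751 0.3344 0.156 ]
top0 legY 728 circ 0.5744 0.3383 0.0285 mean [0.5745 0.3373 0.1553] ext [0.5475 0.3101] [0.6016 0.366 ]
legX [0.3953 0.1305 0.156 ]
top0 legX 807 circ 0.3948 0.1357 0.0286 mean [0.3947 0.1347 0.1555] ext [0.3671 0.1072] [0.4214 0.1633]
legXY [0.4181 0.3482 0.156 ]
top0 legXY 785 circ 0.4169 0.3538 0.0292 mean [0.416  0.3531 0.1554] ext [0.3883 0.325 ] [0.4428 0.3828]
paddle [0.5864 0.0895 0.146 ]
top0 paddle 67 circ 0.593 0.0996 0.0133 mean [0.5922 0.0987 0.1441] ext [0.5808 0.091 ] [0.6051 0.1064]
can [ 0.7173 -0.2791  0.182 ]
top0 can 819 circ 0.7166 -0.2836 0.0298 mean [ 0.7156 -0.2829  0.1815] ext [ 0.6869 -0.3122] [ 0.7442 -0.2541]
bottle
[... 426 characters left out ...]
184 0.0984] ext [0.5326 0.0988] [0.5756 0.1429]
scene0 legY 255 circ 0.5769 0.34 0.0302 mean [0.58   0.3359 0.1563] ext [0.5487 0.3101] [0.6056 0.3692]
scene0 legX 283 circ 0.3976 0.1384 0.0304 mean [0.3994 0.1344 0.1559] ext [0.3682 0.1086] [0.4263 0.1686]
scene0 legXY 209 circ 0.4185 0.3574 0.0301 mean [0.4213 0.3521 0.156 ] ext [0.39   0.3282] [0.4466 0.3862]
scene0 paddle 46 circ 0.5949 0.1003 0.014 mean [0.5965 0.099  0.1434] ext [0.5821 0.0916] [0.6077 0.1091]
scene0 can 1062 circ 0.7177 -0.2824 0.0299 mean [ 0.7195 -0.2839  0.1812] ext [ 0.6885 -0.311 ] [ 0.7472 -0.2526]
scene0 bottle 360 circ 0.7952 -0.1223 0.0199 mean [ 0.7969 -0.1247  0.1893] ext [ 0.7766 -0.1417] [ 0.8145 -0.1026]
```

View pics/t1.png

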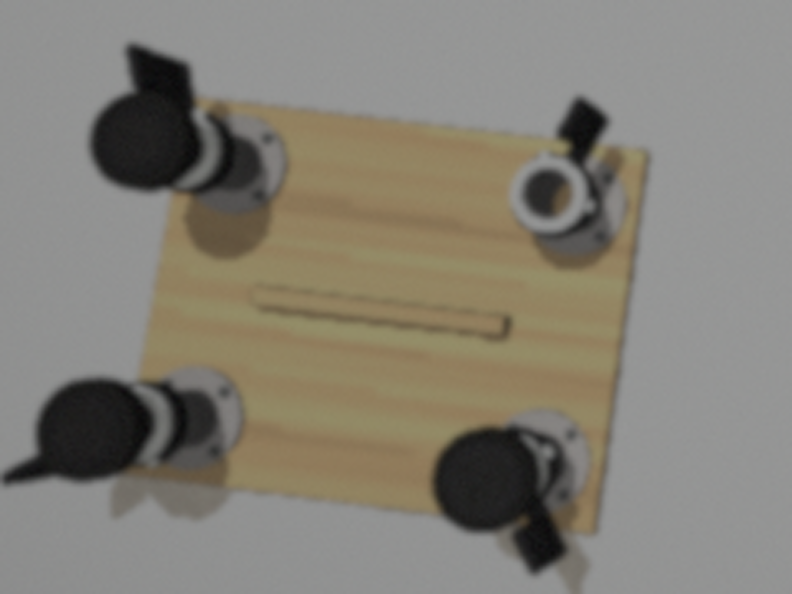

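View pics/s1.png

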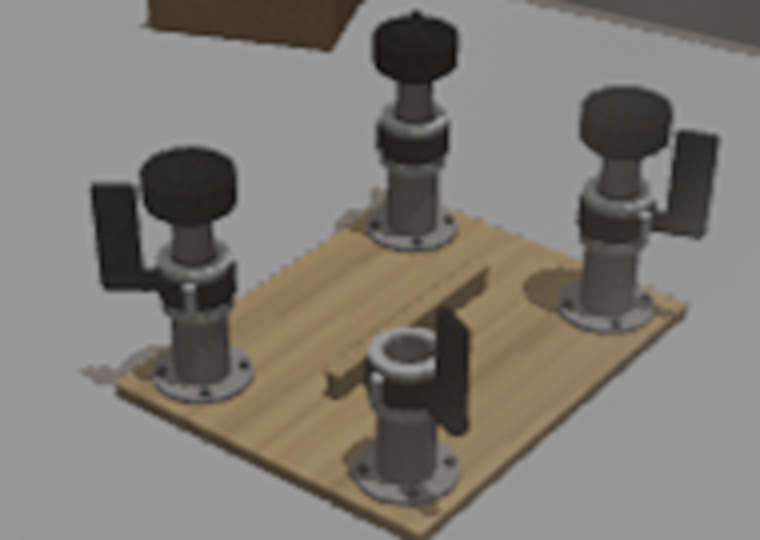

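```bash
cat >> h.py <<'E'
from scipy.spatial.transform import Rotation as Ro
def tool(s):
    R=Ro.from_euler('xyz',s["tcp_rot"]).as_matrix(); return R,np.array(s["tool_pos"])
def plan(s,p,jaw_deg):
    """turn vec & shift to reach TCP p, tool x down, tool y at jaw_deg (world)"""
    R,t=tool(s);a=np.radians(jaw_deg);y=np.array([np.cos(a),np.sin(a),0]);x=np.array([0,0,-1.])
    G=np.stack([x,y,np.cross(x,y)],1)
    return Ro.from_matrix(R.T@G).as_rotvec().round(4), (R.T@(np.array(p)-t)).round(4)
def jaw(s):
    R,_=tool(s);return np.degrees(np.arctan2(R[1,1],R[0,1]))
E
python3 - <<'E'
from h import *
from cell import bot
s=bot.state();R,t=tool(s);print(R.round(3),jaw(s),s["time_s"],t)
for a in (24,-156): print(a,plan(s,(.5675,-.1855,.23),a))
E
```

```text
[[-0.     0.299 -0.954]
 [ 0.001 -0.954 -0.299]
 [-1.    -0.001 -0.   ]] -72.59449350413206 0.15 [ 0.17941253 -0.57211051  0.22884204]
24 (array([-1.6859e+00, -1.3000e-03,  9.0000e-04]), array([-0.0007, -0.2528, -0.486 ]))
-156 (array([1.4557e+00, 9.0000e-04, 1.2000e-03]), array([-0.0007, -0.2528, -0.486 ]))
```

>>> {"op": "apply_moves", "data": {"commands": [-1.686,0,0,-0.012,-0.253,-0.486,1,-1.686,0,0,-0.012,-0.253,-0.486,1,-1.686,0,0,-0.012,-0.253,-0.486,1,-1.686,0,0,-0.012,-0.253,-0.486,1,-1.686,0,0,-0.012,-0.253,-0.486,1,-1.686,0,0,-0.012,-0.253,-0.486,1,-1.686,0,0,-0.012,-0.253,-0.486,1,-1.686,0,0,-0.012,-0.253,-0.486,1,-1.686,0,0,-0.012,-0.253,-0.486,1,-1.686,0,0,-0.012,-0.253,-0.486,1], "grip_force": 25}}

```text
time_s: 0.98
tool_pos: [0.4754, -0.2764, 0.2384]
tcp_rot: [-3.067, 1.57, 1.635]
contact_force: [-0.2, -0.7, 0.0]
finger_gap: 0.997
```

Run:
```python
from h import *
from cell import bot
s=bot.state();print(tool(s)[1],jaw(s),s["time_s"],s["qpos"].round(2));print(plan(s,(.5675,-.1855,.24),24))
```

```text
[ 0.47536914 -0.27641735  0.23838904] -0.6228321190479374 0.9833 [-0.62 -0.01  1.62  0.    1.53 -0.61]
(array([-4.297e-01, -1.100e-03, -2.000e-04]), array([-0.0015,  0.0911, -0.0919]))
```

>>> {"op": "apply_moves", "data": {"commands": [-0.43,0,0,-0.002,0.091,-0.092,1,-0.43,0,0,-0.002,0.091,-0.092,1,-0.43,0,0,-0.002,0.091,-0.092,1,-0.43,0,0,-0.002,0.091,-0.092,1,-0.43,0,0,-0.002,0.091,-0.092,1,-0.43,0,0,-0.002,0.091,-0.092,1]}}

```text
time_s: 1.48
tool_pos: [0.5672, -0.1851, 0.2399]
tcp_rot: [-2.701, 1.569, 2.429]
contact_force: [-0.7, -0.0, -0.7]
finger_gap: 1.0
```

Run:
```python
from h import *
from cell import bot
c=bot.read_camera("wrist");cv2.imwrite("pics/w1.png",c["image"]);np.savez("wrist1.npz",**c)
s=bot.state();print(tool(s)[1],jaw(s),s["time_s"]);print(plan(s,(.5675,-.1855,.115),24))
P=cloud(c);m=(abs(P[...,2]-.136)<.006)&(np.hypot(P[...,0]-.567,P[...,1]+.186)<.05)
q=P[m];print(cv2.minEnclosingCircle(q[:,:2].astype(np.float32)),q.mean(0),len(q))
```

```text
[ 0.56674122 -0.18590883  0.24002629] 23.859646554323092 1.5333
(array([-0.0025, -0.0014,  0.0006]), array([1.25e-01, 9.00e-04, 1.00e-04]))
((0.5670022964477539, -0.18584078550338745), 0.028237473219633102) [ 0.56620906 -0.18460536  0.13686292] 5186
```

View pics/w1.png

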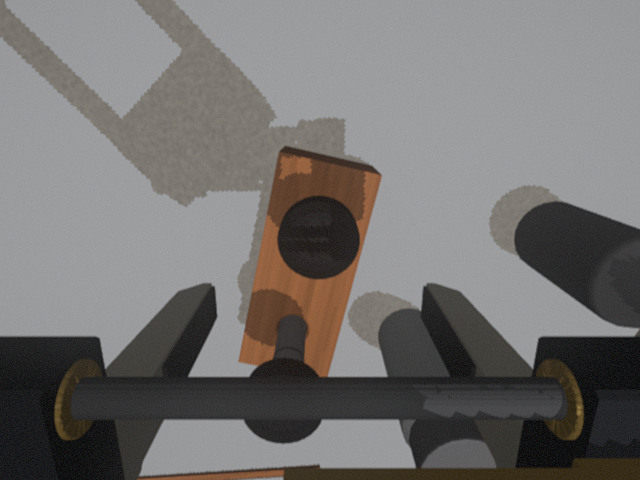

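The wrist view shows the short leg's foot at (318,237) between the fingers, and its measured centre (0.567, -0.186) agrees with the top camera. Now I'll descend and grip.

>>> {"op": "apply_moves", "data": {"commands": [0,0,0,0.03,0.0005,0,1,0,0,0,0.06,0.0005,0,1,0,0,0,0.09,0.0005,0,1,0,0,0,0.11,0.0005,0,1,0,0,0,0.125,0.0005,0,1,0,0,0,0.125,0.0005,0,1,0,0,0,0.125,0.0005,0,0.5,0,0,0,0.125,0.0005,0,0,0,0,0,0.125,0.0005,0,-1,0,0,0,0.125,0.0005,0,-1], "grip_force": 25}}

```text
time_s: 2.37
tool_pos: [0.568, -0.1863, 0.1169]
tcp_rot: [1.023, 1.569, -0.133]
contact_force: [0.1, -0.2, 0.4]
finger_gap: 0.761
```

>>> {"op": "apply_moves", "data": {"commands": [0,0,0,0,0,0,-1,0,0,0,0,0,0,-1,0,0,0,0,0,0,-1]}}

```text
time_s: 2.62
tool_pos: [0.5686, -0.1866, 0.118]
tcp_rot: [0.843, 1.568, -0.312]
contact_force: [-0.3, 0.3, 4.7]
finger_gap: 0.598
```

>>> {"op": "apply_moves", "data": {"commands": [0,0,0,-0.01,0,0,-1,0,0,0,-0.025,0,0,-1,0,0,0,-0.045,0,0,-1,0,0,0,-0.065,0,0,-1,0,0,0,-0.085,0,0,-1,0,0,0,-0.105,0,0,-1,0,0,0,-0.125,0,0,-1,0,0,0,-0.145,0,0,-1,0,0,0,-0.15,0,0,-1,0,0,0,-0.15,0,0,-1]}}

```text
time_s: 3.45
tool_pos: [0.5691, -0.1867, 0.2704]
tcp_rot: [0.795, 1.564, -0.36]
contact_force: [0.3, 0.4, -2.3]
finger_gap: 0.596
```

Run:
```python
from h import *
from cell import bot
s=bot.state();print(tool(s)[1],jaw(s),s["time_s"],s["contact_force"],s["finger_gap"]);print(tool(s)[0].round(4));print(plan(s,(.545,.085,.27),28))
c=bot.read_camera("scene");cv2.imwrite("pics/s2.png",c["image"])
```

```text
[ 0.56905701 -0.18672463  0.27041356] 23.82978359921568 3.45 [ 0.32034332  0.40507543 -2.3308595 ] 0.5957184207816087
[[ 0.0065  0.9147  0.404 ]
 [-0.0025  0.404  -0.9147]
 [-1.      0.005   0.0049]]
(array([-0.0728,  0.0051, -0.0048]), array([-0.0004,  0.0878, -0.2583]))
```

View pics/s2.png

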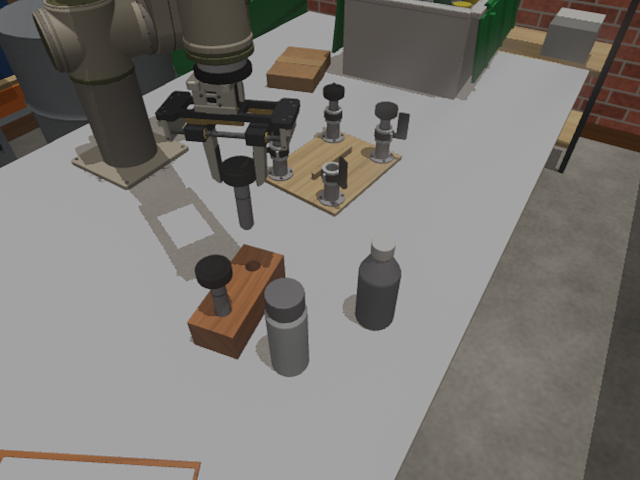

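The leg is held clear of the block, with its foot at (240,172) and its lower end at (246,225). Everything else is undisturbed. Moving above the mouth.

>>> {"op": "apply_moves", "data": {"commands": [-0.07,0.005,-0.005,0,0.01,-0.03,-1,-0.07,0.005,-0.005,0,0.03,-0.07,-1,-0.07,0.005,-0.005,0,0.05,-0.11,-1,-0.07,0.005,-0.005,0,0.065,-0.15,-1,-0.07,0.005,-0.005,0,0.08,-0.19,-1,-0.07,0.005,-0.005,0,0.095,-0.23,-1,-0.07,0.005,-0.005,0,0.105,-0.26,-1,-0.07,0.005,-0.005,0,0.11,-0.28,-1,-0.07,0.005,-0.005,0,0.11,-0.286,-1,-0.07,0.005,-0.005,0,0.11,-0.286,-1]}}

```text
time_s: 4.33
tool_pos: [0.5521, 0.1211, 0.2659]
tcp_rot: [-2.161, 1.565, 3.041]
contact_force: [0.3, -0.4, -2.6]
finger_gap: 0.6
```

Run:
```python
from h import *
from cell import bot
s=bot.state();print(tool(s)[1],jaw(s),s["time_s"],s["contact_force"],s["finger_gap"]);print(tool(s)[0].round(4))
for n in ("scene","top","wrist"):
    c=bot.read_camera(n);cv2.imwrite(f"pics/{n}3.png",c["image"]);np.savez(f"{n}3.npz",**c)
c=load("scene3")
cv2.imwrite("pics/s3c.png",cv2.resize(c["image"][40:230,220:420],None,fx=3,fy=3,interpolation=cv2.INTER_CUBIC))
```

```text
[0.55209059 0.12114172 0.2658634 ] 28.011919793979235 4.3333 [ 0.27487113 -0.40414657 -2.55015703] 0.6003248762862415
[[-5.800e-03  8.828e-01  4.696e-01]
 [ 6.000e-04  4.696e-01 -8.829e-01]
 [-1.000e+00 -4.900e-03 -3.300e-03]]
```

View pics/s3c.png

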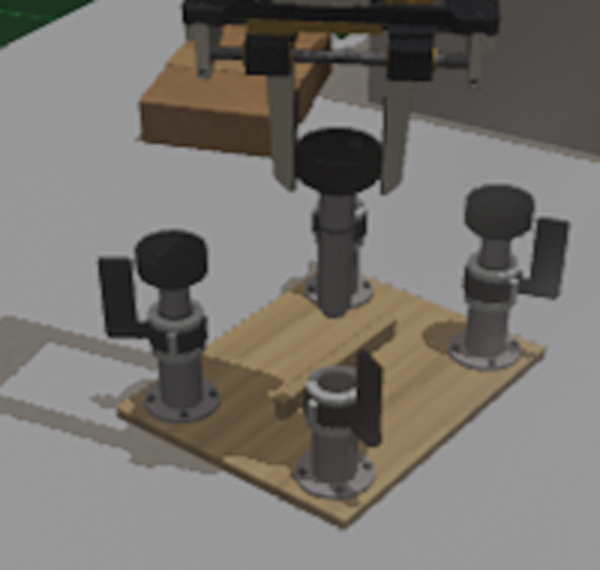

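View pics/top3.png

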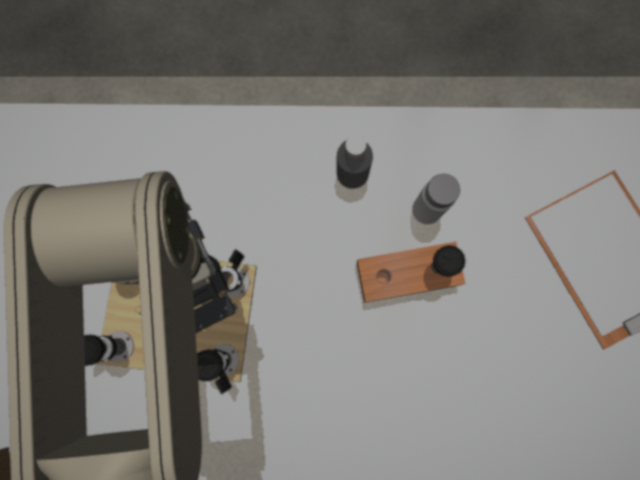

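View pics/wrist3.png

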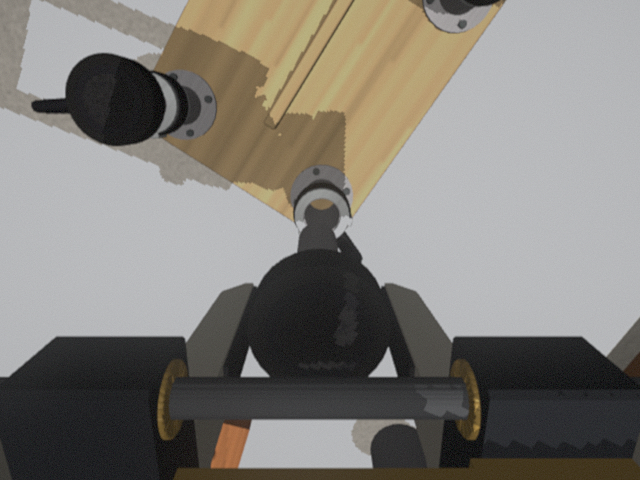

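```bash
cat >> h.py <<'E'
from scipy.optimize import least_squares
def fitcyl(q,r,x0):
    z0=q[:,2].mean()
    f=lambda p: np.hypot(q[:,0]-p[0]-p[2]*(q[:,2]-z0),q[:,1]-p[1]-p[3]*(q[:,2]-z0))-r
    o=least_squares(f,[x0[0],x0[1],0,0],loss="soft_l1",f_scale=.001)
    return o.x,z0,np.sqrt((f(o.x)**2).mean())
E
python3 - <<'E'
from h import *
for n in ("scene3","wrist3","scene0","top0"):
    c=load(n);P=cloud(c)
    def cyl(name,cx,cy,r,zl,zh,rad):
        m=(np.hypot(P[...,0]-cx,P[...,1]-cy)<rad)&(P[...,2]>zl)&(P[...,2]<zh);q=P[m]
        if len(q)<20: print(n,name,len(q));return
        p,z0,e=fitcyl(q,r,(cx,cy));print(n,name,len(q),"axis",p.round(4),"z0",z0.round(4),"rms",e.round(4))
    if n[-1]=="3":
        cyl("tube",.553,.121,.0125,.175,.24,.022); cyl("foot",.553,.121,.028,.262,.282,.04)
        m=(np.hypot(P[...,0]-.553,P[...,1]-.121)<.06)&(P[...,2]>.15);q=P[m]; print("zmin pct",np.percentile(q[:,2],[0,.2,1,99,100]).round(4))
    # riser tube outer below collar; rim
    m=(np.hypot(P[...,0]-.554,P[...,1]-.12)<.035)&(P[...,2]>.096)&(P[...,2]<.104);q=P[m]
    if len(q)>5: print(n,"rim",len(q),q.mean(0).round(4),cv2.minEnclosingCircle(q[:,:2].astype(np.float32)))
    m=(np.hypot(P[...,0]-.5544,P[...,1]-.12)<.04)&(P[...,2]>.02)&(P[...,2]<.06);q=P[m];
    if len(q)>20: cyl("rtube",.554,.12,.017,.03,.055,.03)
c=load("wrist3");cv2.imwrite("pics/w3c.png",cv2.resize(c["image"][150:280,250:400],None,fx=5,fy=4.6,interpolation=cv2.INTER_CUBIC))
c=load("scene0");cv2.imwrite("pics/s0c.png",cv2.resize(c["image"][150:215,300:370],None,fx=9,fy=9,interpolation=cv2.INTER_CUBIC))
E
```

```text
scene3 tube 344 axis [0.5518 0.1239 0.0078 0.0038] z0 0.2085 rms 0.0011
scene3 foot 364 axis [ 0.5526  0.1238  0.0189 -0.0081] z0 0.2726 rms 0.0044
zmin pct [0.1579 0.1629 0.1721 0.449  0.4521]
scene3 rim 114 [0.5542 0.1182 0.0993] ((0.5602420568466187, 0.11827483773231506), 0.028259895741939545)
scene3 rtube 134 axis [ 0.5558  0.1223 -0.0357 -0.0052] z0 0.0428 rms 0.0012
wrist3 tube 767 axis [0.5513 0.1191 0.0114 0.0071] z0 0.1975 rms 0.0002
wrist3 foot 2872 axis [ 0.5525  0.12   -0.0021 -0.0258] z0 0.2737 rms 0.0048
zmin pct [0.1659 0.178  0.2169 0.3682 0.3697]
wrist3 rim 1065 [0.5526 0.1257 0.0998] ((0.5598740577697754, 0.11836680769920349), 0.028822751715779305)
wrist3 rtube 199 axis [ 0.5525  0.1227 -0.0145  0.0172] z0 0.0425 rms 0.0007
scene0 rim 116 [0.5533 0.1186 0.099 ] ((0.5559176802635193, 0.12237638235092163), 0.024081222712993622)
scene0 rtube 139 axis [0.5559 0.1223 0.013  0.022 ] z0 0.0429 rms 0.0012
top0 rim 235 [0.5537 0.1198 0.0987] ((0.5594382286071777, 0.11753255873918533), 0.028579385951161385)
top0 rtube 44 axis [ 0.5523  0.1176 -0.0035 -0.035 ] z0 0.0411 rms 0.0008
```

View pics/w3c.png

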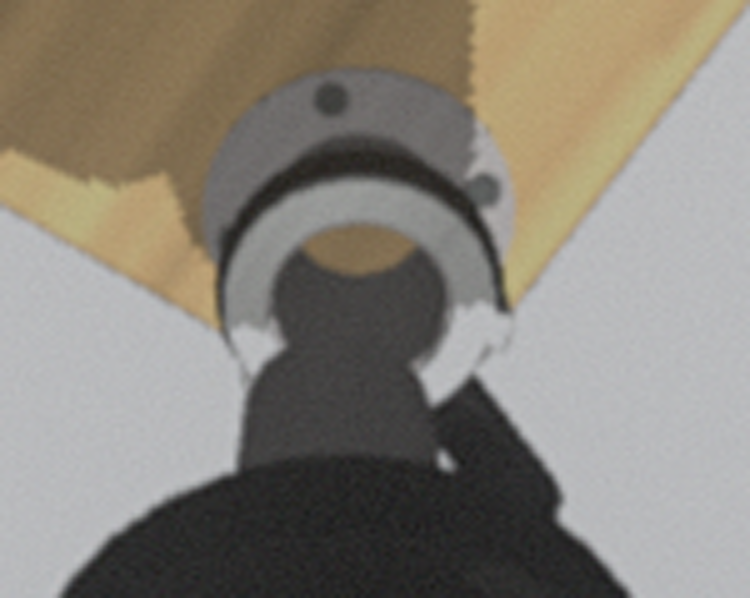

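View pics/s0c.png

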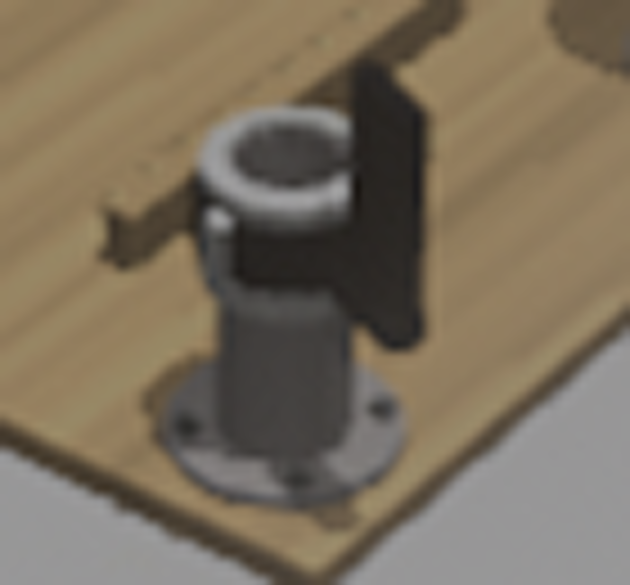

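Run:
```python
from h import *
c=load("wrist3")
p=np.array([ray(c,uv,.1) for uv in [(304.2,213),(304.6,218),(339.4,213),(339.2,217),(321.4,198.7),(311.5,201.8),(332,202.2)]])
o=least_squares(lambda v:np.hypot(p[:,0]-v[0],p[:,1]-v[1])-.0145,[.554,.12]);print("inner",o.x,o.fun.round(4))
p=np.array([ray(c,uv,.1) for uv in [(294.5,212.5),(349.6,212),(322,188),(304,194),(340,194.5)]])
o=least_squares(lambda v:np.hypot(p[:,0]-v[0],p[:,1]-v[1])-v[2],[.554,.12,.02]);print("outer",o.x,o.fun.round(4))
P=cloud(c);m=(abs(P[...,2]-.1)<.0015)&(np.hypot(P[...,0]-.553,P[...,1]-.12)<.03)
q=P[m];rad=None
o=least_squares(lambda v:np.maximum(np.hypot(q[:,0]-v[0],q[:,1]-v[1])-.0215,0)+np.minimum(np.hypot(q[:,0]-v[0],q[:,1]-v[1])-.0145,0),[.554,.12]);print("depth rim",o.x,len(q))
for n,s in (("scene0",1),("top0",1)):
    c=load(n);g=cv2.cvtColor(c["image"],cv2.COLOR_BGR2GRAY)
    u=proj(c,(.554,.12,.1));print(n,u.round(1))
c=load("scene0")
# inner ellipse in crop: left(232,157) right(352,157) top(290,120) bottom(290,188)
for uv in [(300+232/9,150+157/9),(300+350/9,150+157/9),(300+291/9,150+121/9),(300+291/9,150+187/9)]: print(ray(c,uv,.1).round(4))
c=load("top0")  # bore in t1 crop: center (549,193)/3.3
print("top bore",ray(c,(60+549/3.3,220+193/3.3),.1))
```

```text
inner [0.55398551 0.12069068] [ 0.0001 -0.0003  0.0002 -0.0001  0.      0.0001 -0.0002]
outer [0.55382602 0.12130529 0.02274083] [-0.0001  0.0001 -0.0001  0.0002 -0.0001]
depth rim [0.55368443 0.12075889] 925
scene0 [330.9 167. ]
top0 [224.9 278.2]
[0.5453 0.1123 0.1   ]
[0.57   0.1279 0.1   ]
[0.5496 0.1335 0.1   ]
[0.5642 0.1092 0.1   ]
top bore [0.55348404 0.11714699 0.1       ]
```

Run:
```python
from h import *
from cell import bot
s=bot.state();print(tool(s)[1]);print(plan(s,(.5549,.1225,.216),28))
```

```text
[0.55333051 0.118259   0.26694873]
(array([-0.0039, -0.002 ,  0.0034]), array([ 0.0509,  0.0035, -0.0029]))
```

>>> {"op": "apply_moves", "data": {"commands": [-0.004,-0.002,0.003,0.015,0.003,0,-1,-0.004,-0.002,0.003,0.03,0.003,0,-1,-0.004,-0.002,0.003,0.045,0.003,0,-1,-0.004,-0.002,0.003,0.05,0.003,0,-1,-0.004,-0.002,0.003,0.05,0.003,0,-1,-0.004,-0.002,0.003,0.05,0.003,0,-1]}}

```text
time_s: 4.98
tool_pos: [0.5559, 0.1186, 0.2171]
tcp_rot: [-1.613, 1.57, -2.696]
contact_force: [0.7, -0.8, -2.8]
finger_gap: 0.602
```

>>> {"op": "apply_moves", "data": {"commands": [0,0,0,0,0,0,-1,0,0,0,0,0,0,-1]}}

```text
time_s: 5.15
tool_pos: [0.5567, 0.1182, 0.2185]
tcp_rot: [0.866, 1.569, -0.218]
contact_force: [-0.2, -0.1, -2.1]
finger_gap: 0.597
```

Run:
```python
from h import *
from cell import bot
for n in ("scene","wrist"):
    s=bot.state();print(tool(s)[1],jaw(s),s["time_s"],s["contact_force"],tool(s)[0][:,0].round(4))
    c=bot.read_camera(n);np.savez(f"{n}4.npz",**c)
    P=cloud(c);cx,cy=.556,.12
    m=(np.hypot(P[...,0]-cx,P[...,1]-cy)<.022)&(P[...,2]>.13)&(P[...,2]<.19);q=P[m];print(n,len(q))
    if len(q)>20:
        p,z0,e=fitcyl(q,.0125,(cx,cy));print("axis",p.round(4),z0,e.round(4))
    m=(abs(P[...,2]-.1)<.002)&(np.hypot(P[...,0]-cx,P[...,1]-cy)<.03);q=P[m]
    f=lambda v:np.maximum(np.hypot(q[:,0]-v[0],q[:,1]-v[1])-.022,0)+np.minimum(np.hypot(q[:,0]-v[0],q[:,1]-v[1])-.0145,0)
    print("rim",least_squares(f,[cx,cy]).x,len(q))
cv2.imwrite("pics/s4.png",cv2.resize(load("scene4")["image"][110:215,290:390],None,fx=5.5,fy=5.5,interpolation=cv2.INTER_CUBIC))
cv2.imwrite("pics/w4.png",cv2.resize(c["image"][120:300,230:420],None,fx=3.3,fy=3.3,interpolation=cv2.INTER_CUBIC))
```

```text
[0.55674961 0.11823696 0.21849821] 27.888482043716156 5.15 [-0.20687193 -0.1041293  -2.11823693] [ 1.4e-03 -3.0e-04 -1.0e+00]
scene 283
axis [0.557  0.1209 0.0106 0.003 ] 0.160429538141014 0.0012
rim [0.55526469 0.12116584] 66
[0.55661571 0.11842378 0.21833656] 27.90296445226933 5.2 [-0.29154195 -0.11970006 -2.14435911] [ 1.1e-03 -2.0e-04 -1.0e+00]
wrist 722
axis [0.5554 0.1188 0.0061 0.0078] 0.15059494294414658 0.0002
rim [0.55367476 0.12061865] 1299
```

View pics/s4.png

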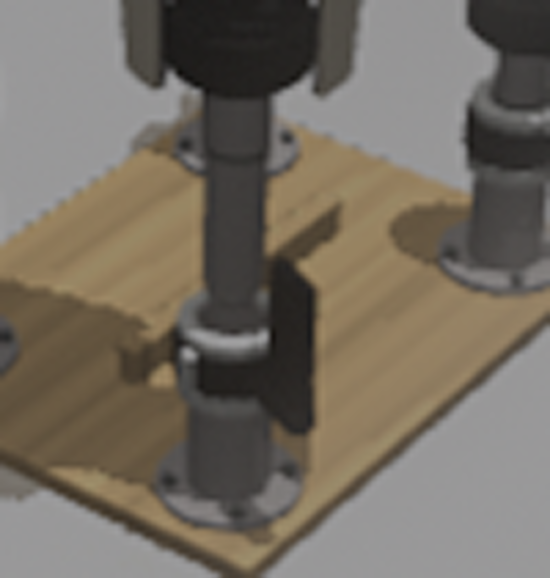

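View pics/w4.png

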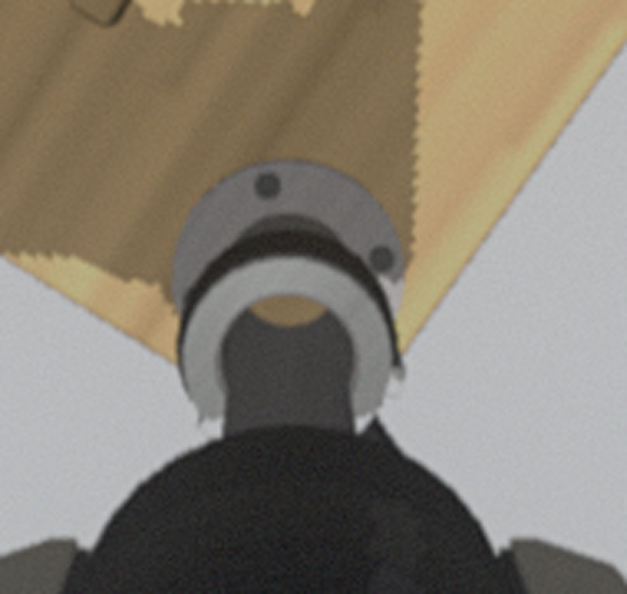

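Run:
```python
from h import *
for n in ("wrist4","scene4"):
    c=load(n);P=cloud(c)
    m=(np.hypot(P[...,0]-.5565,P[...,1]-.119)<.02)&(abs(P[...,2]-.236)<.008);print(n,np.median(P[m][:,2]),m.sum())
    m=(abs(P[...,2]-.1)<.005)&(np.hypot(P[...,0]-.554,P[...,1]-.1205)<.021)&(np.hypot(P[...,0]-.554,P[...,1]-.1205)>.016);print("rim z",np.median(P[m][:,2]))
c=load("scene4")
cv2.imwrite("pics/s4m.png",cv2.resize(c["image"][115:180,315:350],None,fx=8,fy=8,interpolation=cv2.INTER_CUBIC))
# pixel of axis points at candidate heights, mark front edge ~ row
g=cv2.cvtColor(c["image"],cv2.COLOR_BGR2GRAY)[125:170,329:337].mean(1);print(g.round(0))
for z in (.178,.180,.182): # front surface point nearest to the camera
    d=np.array([.379,-.614]);d/=np.linalg.norm(d);print(z,proj(c,(.557+.0125*d[0],.1209+.0125*d[1],z)).round(2))
```

```text
wrist4 0.23759719312275884 7470
rim z 0.10007620359905547
scene4 0.2374031878826119 153
rim z 0.09916098231524184
[33. 32. 35. 56. 62. 61. 62. 62. 62. 62. 61. 62. 62. 51. 52. 60. 62. 61.
 61. 61. 61. 61. 60. 61. 60. 61. 60. 61. 60. 60. 60. 60. 60. 60. 60. 60.
 60. 60. 62. 62. 58. 61. 62. 61. 59.]
0.178 [333.02 139.62]
0.18 [333.04 138.78]
0.182 [333.06 137.94]
```

>>> {"op": "apply_moves", "data": {"commands": [0,0,0,0,-0.001,-0.002,-1,0,0,0,0.008,-0.001,-0.002,-1,0,0,0,0.016,-0.001,-0.002,-1,0,0,0,0.024,-0.001,-0.002,-1,0,0,0,0.032,-0.001,-0.002,-1,0,0,0,0.04,-0.001,-0.002,-1,0,0,0,0.04,-0.001,-0.002,-1]}}

```text
time_s: 5.83
tool_pos: [0.5537, 0.1198, 0.1753]
tcp_rot: [-1.895, 1.569, -2.979]
contact_force: [1.3, 0.5, -3.2]
finger_gap: 0.595
```

```bash
cat > chk.py <<'E'
from h import *
from cell import bot
import sys
s=bot.state();print(tool(s)[1],jaw(s),s["time_s"],s["contact_force"].round(1),s["wrist_torque"].round(2),s["finger_gap"],tool(s)[0][:,0].round(4))
k=sys.argv[1]
for n in ("wrist","scene"):
    c=bot.read_camera(n);np.savez(f"{n}{k}.npz",**c);P=cloud(c);zt=tool(s)[1][2]+.019
    m=(np.hypot(P[...,0]-.555,P[...,1]-.12)<.02)&(abs(P[...,2]-zt)<.01)
    pp=P[m];A=np.c_[pp[:,:2]-[.555,.12],np.ones(len(pp))];co=np.linalg.lstsq(A,pp[:,2],rcond=None)[0]
    print(n,"foot top z",np.median(pp[:,2]).round(4),"slope",co.round(4))
    m=(abs(P[...,2]-zt)<.006)&(np.hypot(P[...,0]-.555,P[...,1]-.12)<.034);print(" centre",cv2.minEnclosingCircle(P[m][:,:2].astype(np.float32)))
cv2.imwrite(f"pics/s{k}.png",cv2.resize(c["image"][90:215,270:390],None,fx=4.6,fy=4.6,interpolation=cv2.INTER_CUBIC))
E
python3 chk.py 5
```

```text
[0.55366165 0.11983502 0.17533038] 27.914420444206403 5.8333 [ 1.3  0.5 -3.2] [ 0.22 -0.64  0.02] 0.5949247039756963 [-2.1e-03 -3.0e-04 -1.0e+00]
wrist foot top z 0.1946 slope [-0.0112 -0.0064  0.1946]
 centre ((0.551898181438446, 0.1258908063173294), 0.03276922181248665)
scene foot top z 0.1955 slope [-0.0145  0.0192  0.1954]
 centre ((0.5567530393600464, 0.11701423674821854), 0.03350766375660896)
```

View pics/s5.png

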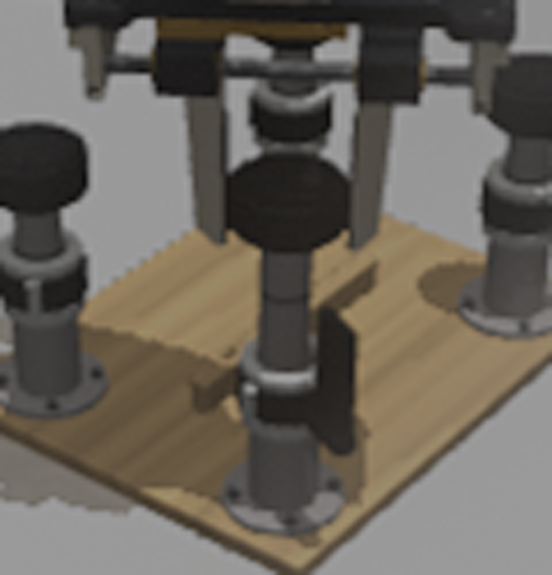

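>>> {"op": "apply_moves", "data": {"commands": [0,0,0,0.006,0.001,0,-1,0,0,0,0.014,0.001,0,-1,0,0,0,0.022,0.001,0,-1,0,0,0,0.03,0.001,0,-1,0,0,0,0.036,0.001,0,-1,0,0,0,0.038,0.001,0,-1,0,0,0,0.038,0.001,0,-1,0,0,0,0.038,0.001,0,-1]}}

```text
time_s: 6.6
tool_pos: [0.5552, 0.1202, 0.1394]
tcp_rot: [-1.377, 1.57, -2.461]
contact_force: [-0.3, -0.6, -3.1]
finger_gap: 0.601
```

```bash
python3 chk.py 6
python3 - <<'E'
from h import *
for n in ("wrist6","scene6"):
    P=cloud(load(n))
    for nm,x,y in (("Y",.5745,.338),("X",.3955,.136),("XY",.417,.354)):
        m=(np.hypot(P[...,0]-x,P[...,1]-y)<.022)&(abs(P[...,2]-.156)<.006);print(n,nm,m.sum(),np.median(P[m][:,2]) if m.sum() else None)
E
```

```text
[0.55518348 0.12023705 0.13941774] 27.911457337279206 6.6 [-0.3 -0.6 -3.1] [-0.03 -0.21  0.  ] 0.6007878546807485 [-5.e-04 -4.e-04 -1.e+00]
wrist foot top z 0.1586 slope [-0.0095 -0.0073  0.1586]
 centre ((0.5513674020767212, 0.12667956948280334), 0.03271583840250969)
scene foot top z 0.1588 slope [-0.011   0.0085  0.1588]
 centre ((0.5557477474212646, 0.11834070831537247), 0.03358425945043564)
wrist6 Y 0 None
wrist6 X 0 None
wrist6 XY 0 None
scene6 Y 98 0.15754476681666768
scene6 X 149 0.15673570190808173
scene6 XY 0 None
```

View pics/s6.png

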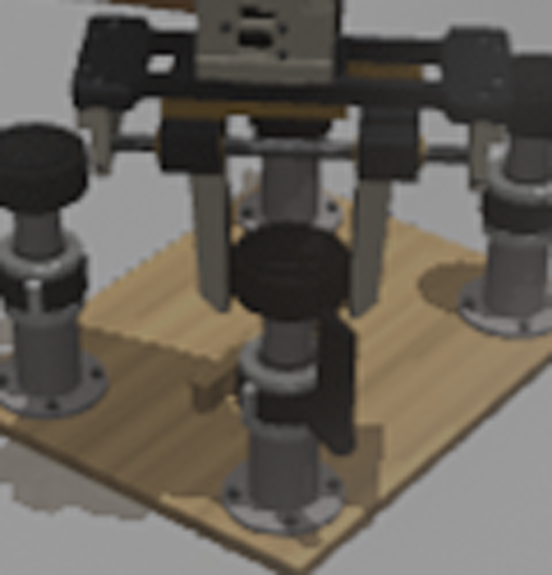

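>>> {"op": "apply_moves", "data": {"commands": [0,0,0,0.0025,0,0,-1,0,0,0,0.0025,0,0,-1,0,0,0,0.0025,0,0,-1,0,0,0,0.0025,0,0,-1,0,0,0,0.0025,0,0,-1,0,0,0,0.0025,0,0,-1]}}

```text
time_s: 7.2
tool_pos: [0.5556, 0.1203, 0.1376]
tcp_rot: [0.703, 1.57, -0.38]
contact_force: [-1.0, -0.3, -2.4]
finger_gap: 0.598
```

```bash
python3 chk.py 7
```

```text
[0.55562429 0.12030075 0.13757149] 27.91471332810498 7.2 [-1.  -0.3 -2.4] [-0.07 -0.12 -0.04] 0.5982890670666223 [ 7.e-04 -3.e-04 -1.e+00]
wrist foot top z 0.1568 slope [-0.0084 -0.0053  0.1568]
 centre ((0.5514228343963623, 0.12664543092250824), 0.032708682119846344)
scene foot top z 0.1563 slope [-0.0027  0.0082  0.1564]
 centre ((0.5558348894119263, 0.11822039633989334), 0.03365864232182503)
```

>>> {"op": "apply_moves", "data": {"commands": [0.07,0,0,0,0,0,-1,0.14,0,0,0,0,0,-1,0.21,0,0,0,0,0,-1,0.28,0,0,0,0,0,-1,0.35,0,0,0,-0.0005,0,-1,0.42,0,0,0,-0.0005,0,-1,0.49,0,0,0,-0.0005,0,-1,0.56,0,0,0,-0.0005,0,-1,0.6,0,0,0,-0.0005,0,-1,0.6,0,0,0,-0.0005,0,-1]}}

```text
time_s: 8.13
tool_pos: [0.5554, 0.1207, 0.1376]
tcp_rot: [2.236, 1.569, 0.551]
contact_force: [1.7, 2.3, -3.3]
finger_gap: 0.595
```

```bash
python3 chk.py 8
```

```text
[0.55539111 0.12072503 0.13761682] -6.553937746402251 8.1333 [ 1.7  2.3 -3.3] [ 0.45 -0.33  0.09] 0.59482408364859 [ 1.3e-03  8.0e-04 -1.0e+00]
wrist foot top z 0.1568 slope [-0.0096  0.0025  0.1568]
 centre ((0.5559035539627075, 0.12778793275356293), 0.03273450955748558)
scene foot top z 0.1564 slope [-0.0053  0.0149  0.1565]
 centre ((0.5548519492149353, 0.11746999621391296), 0.03353003412485123)
```

View pics/s8.png

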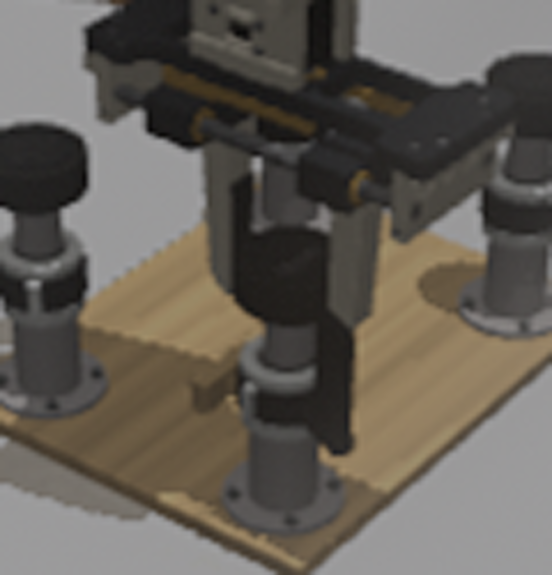

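>>> {"op": "apply_moves", "data": {"commands": [0.06,0,0,0,0,0,-1,0.12,0,0,0,0,0,-1,0.18,0,0,0,0,0,-1,0.24,0,0,0,0,0,-1,0.3,0,0,0,-0.0005,0,-1,0.36,0,0,0,-0.0005,0,-1,0.42,0,0,0,-0.0005,0,-1,0.48,0,0,0,-0.0005,0,-1,0.54,0,0,0,-0.0005,0,-1,0.54,0,0,0,-0.0005,0,-1]}}

```text
time_s: 9.07
tool_pos: [0.5548, 0.1199, 0.1375]
tcp_rot: [1.529, 1.57, -0.694]
contact_force: [0.2, -2.6, -1.9]
finger_gap: 0.594
```

```bash
python3 chk.py 9
```

```text
[0.5548112  0.11994002 0.13754964] -37.378603500743935 9.0667 [ 0.2 -2.6 -1.9] [-0.45  0.03  0.14] 0.5943829258124445 [ 8.e-04 -7.e-04 -1.e+00]
wrist foot top z 0.1568 slope [-0.0152 -0.0051  0.1568]
 centre ((0.5593059659004211, 0.12569071352481842), 0.032932933419942856)
scene foot top z 0.1565 slope [0.0268 0.0197 0.1567]
 centre ((0.5534185767173767, 0.11891119927167892), 0.03286009654402733)
```

View pics/s9.png

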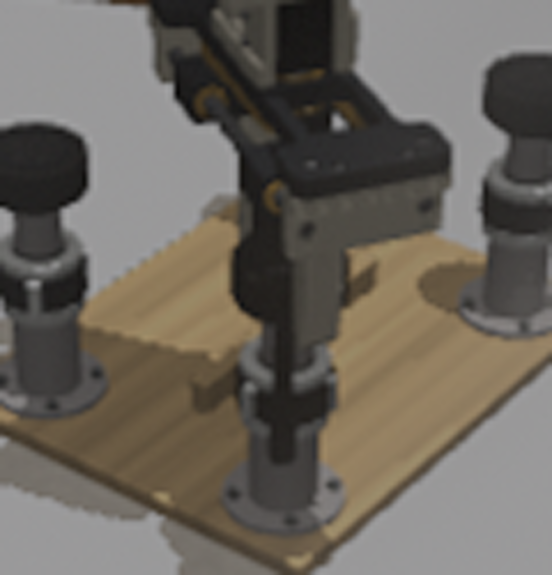

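The lever has followed the finger and the leg's height is unchanged, with the foot top reading 0.1565–0.1568. I'll keep turning.

>>> {"op": "apply_moves", "data": {"commands": [0.05,0,0,0,0,0,-1,0.1,0,0,0,0,0,-1,0.15,0,0,0,0,0,-1,0.2,0,0,0,0,0,-1,0.25,0,0,0,0,0,-1,0.3,0,0,0,0,0,-1,0.35,0,0,0,0,0,-1,0.4,0,0,0,0,0,-1,0.4,0,0,0,0,0,-1]}}

```text
time_s: 9.92
tool_pos: [0.558, 0.1207, 0.1378]
tcp_rot: [2.73, 1.563, 0.112]
contact_force: [18.4, 3.5, -15.2]
finger_gap: 0.595
```

```bash
python3 chk.py 10
python3 - <<'E'
from h import *
c=load("wrist10");cv2.imwrite("pics/w10.png",c["image"])
E
```

```text
[0.55798178 0.12066019 0.13781812] -60.039118502583584 9.9167 [ 18.4   3.5 -15.2] [ 0.87 -3.09  0.59] 0.5946705676785693 [ 8.2e-03  9.0e-04 -1.0e+00]
wrist foot top z 0.1569 slope [-0.0452 -0.0187  0.157 ]
 centre ((0.5626328587532043, 0.12437441200017929), 0.03223985806107521)
scene foot top z 0.1566 slope [-0.0483 -0.0127  0.1563]
 centre ((0.5621843338012695, 0.11973914504051208), 0.027427025139331818)
```

View pics/s10.png

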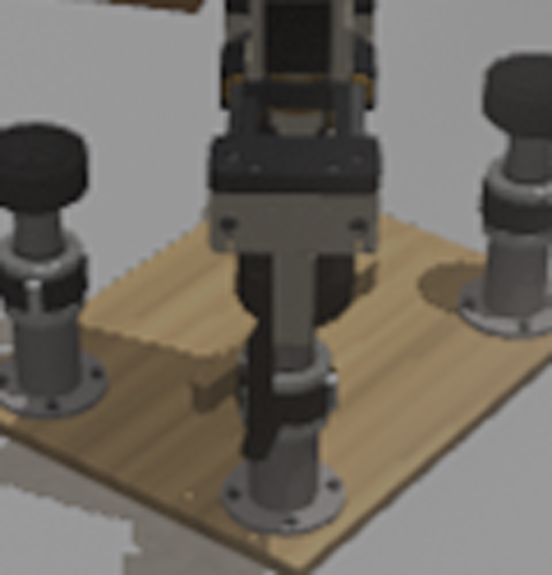

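View pics/w10.png

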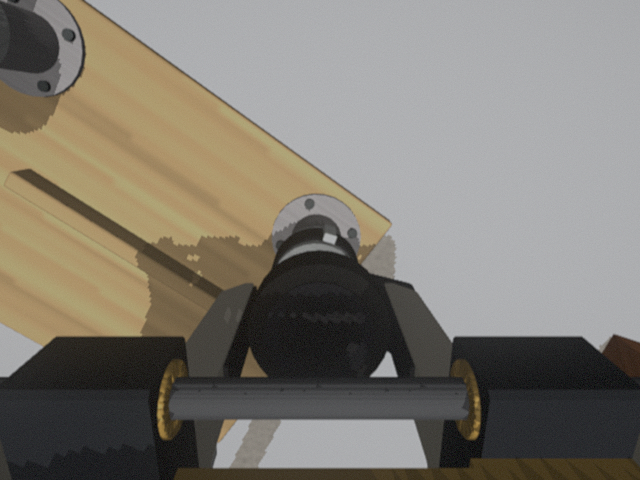

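```bash
cat > pad.py <<'E'
from h import *
import sys
for n in sys.argv[1:]:
    c=load(n);P=cloud(c);g=c["image"].max(-1)
    r=np.hypot(P[...,0]-.554,P[...,1]-.1203)
    for zl,zh in ((.08,.12),(.125,.148)):
        m=(P[...,2]>zl)&(P[...,2]<zh)&(r>.033)&(r<.062)&(g<60);q=P[m]
        if len(q)>4:
            a=np.degrees(np.arctan2(q[:,1]-.1203,q[:,0]-.554));print(n,zl,len(q),"ang med",np.median(a).round(1),np.percentile(a,[5,95]).round(1),"r",r[m].min().round(3),r[m].max().round(3))
E
python3 pad.py top0 scene0 scene7 scene9 scene10
python3 - <<'E'
from h import *
from cell import bot
s=bot.state();print(s["time_s"],s["contact_force"],tool(s)[1],jaw(s),tool(s)[0].round(3))
c=load("scene10");P=cloud(c)
cx,cy=.557,.1215
m=(np.hypot(P[...,0]-cx,P[...,1]-cy)<.022)&(P[...,2]>.103)&(P[...,2]<.128);print(m.sum())
cv2.imwrite("pics/s10m.png",cv2.resize(c["image"][145:215,310:350],None,fx=8,fy=8,interpolation=cv2.INTER_CUBIC))
E
```

```text
top0 0.08 59 ang med -33.7 [-36.4 -32.3] r 0.033 0.056
top0 0.125 62 ang med -32.4 [-35.6 -28.4] r 0.033 0.056
scene0 0.08 125 ang med -29.0 [-32.7 -25.3] r 0.034 0.059
scene0 0.125 76 ang med -28.7 [-30.6 -25.1] r 0.033 0.059
scene7 0.08 130 ang med -28.8 [-32.3 -24.8] r 0.033 0.06
scene7 0.125 76 ang med -28.1 [-31.1 -24.9] r 0.033 0.059
scene9 0.08 73 ang med -58.5 [-64.2 -51.1] r 0.033 0.059
scene9 0.125 57 ang med -57.5 [-62.1 -53.8] r 0.035 0.06
scene10 0.08 98 ang med -68.7 [-75.2 -64.8] r 0.033 0.058
scene10 0.125 68 ang med -70.1 [-74.9 -21.5] r 0.034 0.06
10.0167 [ 19.48942747   3.46901302 -15.74308488] [0.55792852 0.12059242 0.13782419] -59.88100672081362 [[ 0.008  0.502 -0.865]
 [ 0.001 -0.865 -0.502]
 [-1.     0.003 -0.007]]
27
```

View pics/s10m.png

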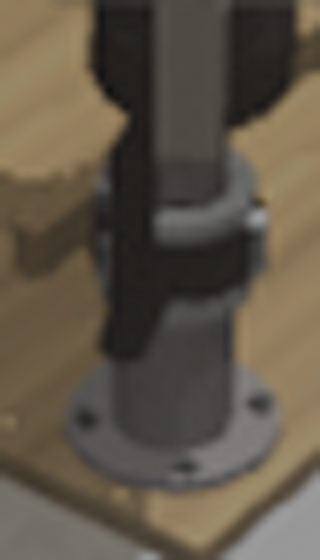

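>>> {"op": "apply_moves", "data": {"commands": [0.02,0,0,0,-0.001,0.001,-1,0.04,0,0,0,-0.001,0.002,-1,0.04,0,0,0,-0.001,0.002,-1,0.04,0,0,0,-0.001,0.002,-1]}}

```text
time_s: 10.35
tool_pos: [0.5588, 0.1209, 0.1378]
tcp_rot: [2.788, 1.556, 0.135]
contact_force: [20.5, 1.1, -15.6]
finger_gap: 0.598
```

```bash
python3 chk.py 11;python3 pad.py scene11 wrist11
python3 - <<'E'
from h import *
# fitted levers, closed: angle about their tubes relative to riser yaw
for n in ("top0","scene0"):
    c=load(n);P=cloud(c);g=c["image"].max(-1)
    for nm,x,y in (("X",.3955,.136),("Y",.5745,.338),("XY",.4165,.3535)):
        if n=="scene0": x+=.001;y+=.001
        r=np.hypot(P[...,0]-x,P[...,1]-y);m=(r>.034)&(r<.062)&(P[...,2]>.08)&(P[...,2]<.15)&(g<60);q=P[m]
        if len(q)>4:
            a=np.degrees(np.arctan2(q[:,1]-y,q[:,0]-x));a=np.where(a<-150,a+360,a);print(n,nm,len(q),np.median(a).round(1),np.percentile(a,[10,90]).round(1))
E
```

```text
[0.55875642 0.12094214 0.13783577] -61.96795993329438 10.35 [ 20.5   1.1 -15.6] [ 0.87 -3.16  0.93] 0.5982367966220993 [ 0.015   0.002  -0.9999]
wrist foot top z 0.1569 slope [-0.0488 -0.0233  0.157 ]
 centre ((0.5627049803733826, 0.12415794283151627), 0.03198275715112686)
scene foot top z 0.1568 slope [-0.0596  0.0018  0.1568]
 centre ((0.5620387196540833, 0.12007300555706024), 0.028270840644836426)
scene11 0.08 99 ang med -68.8 [-75.7 -64.5] r 0.035 0.058
scene11 0.125 73 ang med -70.1 [-75.2   3.2] r 0.033 0.057
wrist11 0.08 227 ang med -67.6 [-69.5 -65.2] r 0.033 0.055
top0 X 159 -144.2 [-147.2 -141.9]
top0 Y 177 10.3 [ 8.  12.5]
top0 XY 51 124.0 [119.8 126.6]
scene0 X 237 -145.4 [-148.1 -141.3]
scene0 Y 198 12.5 [ 8.7 15.3]
```

View pics/s11.png

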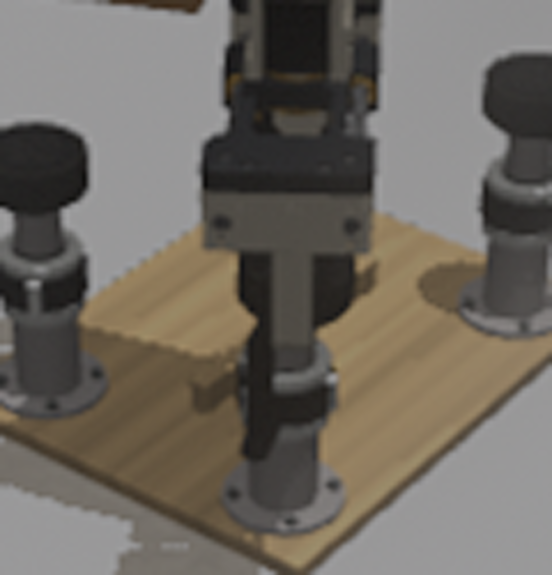

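Run:
```python
from h import *
def face(n,c0,sgn,zl,zh,a0):
    c=load(n);P=cloud(c);g=c["image"].max(-1);d=P[...,:2]-np.array(c0);r=np.hypot(d[...,0],d[...,1])
    ang=np.degrees(np.arctan2(d[...,1],d[...,0]))
    m=(r>.036)&(r<.058)&(P[...,2]>zl)&(P[...,2]<zh)&(g<60)&(abs(ang-a0)<20);q=d[m]
    f=lambda a:(-np.sin(a)*q[:,0]+np.cos(a)*q[:,1])-sgn*.004
    o=least_squares(f,[np.radians(a0)],loss="soft_l1",f_scale=.0007);print(n,len(q),sgn,np.degrees(o.x),"med res",np.median(abs(o.fun)))
for c0 in ((.5557,.1215),(.5565,.1205)):
    print(c0)
    face("scene0",c0,-1,.075,.14,-29);face("scene7",c0,-1,.075,.14,-29);face("scene9",c0,-1,.075,.14,-58);face("scene9",c0,1,.075,.14,-58)
    face("scene10",c0,1,.075,.12,-72);face("scene11",c0,1,.075,.12,-72)
for c0 in ((.5537,.1207),(.553,.121)):
    for n in ("wrist3","wrist4","wrist7","wrist9","wrist10","wrist11"): 
        for a in (-28,-70):
            try: face(n,c0,1,.085,.146,a)
            except Exception as e: print(n,a,"none")
c=load("wrist11");cv2.imwrite("pics/w11.png",cv2.resize(c["image"][180:400,220:440],None,fx=2.7,fy=2.7))
```

```text
(0.5557, 0.1215)
scene0 170 -1 [-26.11254722] med res 0.000994584109611259
scene7 172 -1 [-26.06107847] med res 0.000917262075251354
scene9 96 -1 [-56.23219693] med res 0.0027371947841826685
scene9 96 1 [-64.49712971] med res 0.0026588742085976256
scene10 96 1 [-76.13317578] med res 0.001487862251785291
scene11 92 1 [-76.09753189] med res 0.0016179581474773455
(0.5565, 0.1205)
scene0 165 -1 [-25.40349934] med res 0.0009442548595058348
scene7 167 -1 [-25.42332375] med res 0.0009459818708826128
scene9 106 -1 [-56.3574084] med res 0.0025598653353787956
scene9 106 1 [-64.6905941] med res 0.0026921306808997663
scene10 95 1 [-76.93704525] med res 0.0015357141283880108
scene11 96 1 [-76.92532525] med res 0.0015369181246154343
wrist3 120 1 [-27.36737658] med res 0.00046443840496028163
wrist3 0 1 [-70.] med res nan
wrist4 0 1 [-28.] med res nan
wrist4 0 1 [-70.] med res nan
wrist7 129 1 [-27.47273215] med res 0.0003083675361856275
wrist7 0 1 [-70.] med res nan
wrist9 0 1 [-28.] med res nan
wrist9 16 1 [-58.77157168] med res 0.00033608267346420945
wrist10 0 1 [-28.] med res nan
wrist10 66 1 [-72.85909993] med res 0.0005133763591010808
wrist11 0 1 [-28.] med res nan
wrist11 77 1 [-73.04986193] med res 0.000536296536796323
wrist3 127 1 [-27.30721787] med res 0.0004547307164654846
wrist3 0 1 [-70.] med res nan
wrist4 0 1 [-28.] med res nan
wrist4 0 1 [-70.] med res nan
wrist7 133 1 [-27.41465791] med res 0.00031779080432414036
wrist7 0 1 [-70.] med res nan
wrist9 0 1 [-28.] med res nan
wrist9 22 1 [-58.02969521] med res 0.0003806067160533194
wrist10 0 1 [-28.] med res nan
wrist10 74 1 [-72.2046266] med res 0.0005971613544254262
wrist11 0 1 [-28.] med res nan
wrist11 85 1 [-72.37129811] med res 0.0005847589060586737
  return _methods._mean(a, axis=axis, dtype=dtype,
  ret = ret.dtype.type(ret / rcount)
```

View pics/w11.png

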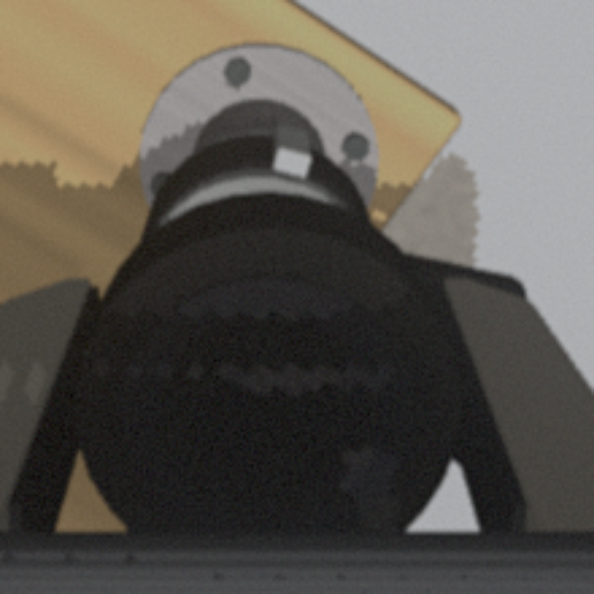

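Run:
```python
from h import *
from cell import bot
s=bot.state();print(plan(s,(.555,.1203,.1376),-55),s["contact_force"],jaw(s))
```

```text
(array([-0.1214, -0.0138, -0.0061]), array([ 0.0002, -0.0012,  0.0036])) [ 19.93735705   2.12312947 -16.34600675] -61.96069480369338
```

>>> {"op": "apply_moves", "data": {"commands": [-0.04,-0.005,-0.002,0,0,0.001,-1,-0.08,-0.01,-0.004,0,-0.001,0.002,-1,-0.12,-0.014,-0.006,0,-0.001,0.0035,-1,-0.12,-0.014,-0.006,0,-0.001,0.0035,-1,-0.12,-0.014,-0.006,0,-0.001,0.0035,-1]}}

```text
time_s: 10.87
tool_pos: [0.5563, 0.1202, 0.1382]
tcp_rot: [2.577, 1.568, 0.048]
contact_force: [5.4, -0.2, -5.3]
finger_gap: 0.596
```

```bash
python3 chk.py 12;python3 pad.py scene12 wrist12;python3 - <<'E'
from h import *
cv2.imwrite("pics/w12.png",cv2.resize(load("wrist12")["image"][180:400,220:440],None,fx=2.7,fy=2.7))
cv2.imwrite("pics/s0pins.png",cv2.resize(load("scene0")["image"][80:215,230:420],None,fx=4.2,fy=4.2,interpolation=cv2.INTER_LANCZOS4))
E
```

```text
[0.55634119 0.12019822 0.13816394] -54.91467618139822 10.8667 [ 5.4 -0.2 -5.3] [ 0.14 -1.12  0.13] 0.595724808326316 [ 2.5e-03  1.0e-04 -1.0e+00]
wrist foot top z 0.1572 slope [-0.0223 -0.0117  0.1572]
 centre ((0.5610710382461548, 0.12424573302268982), 0.03269382193684578)
scene foot top z 0.1571 slope [-0.0002  0.003   0.1571]
 centre ((0.5609666705131531, 0.11843740195035934), 0.027828890830278397)
scene12 0.08 96 ang med -69.6 [-75.2 -63.9] r 0.034 0.058
scene12 0.125 68 ang med -70.1 [-74.9 -65.9] r 0.033 0.057
wrist12 0.08 94 ang med -66.3 [-68.9 -64.7] r 0.033 0.051
```

View pics/s12.png

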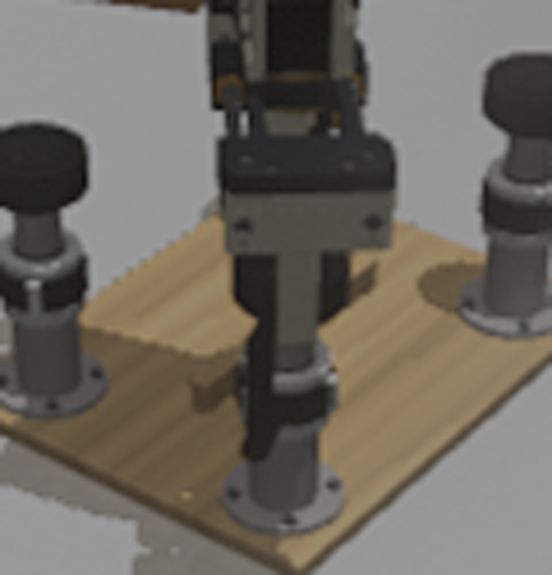

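View pics/w12.png

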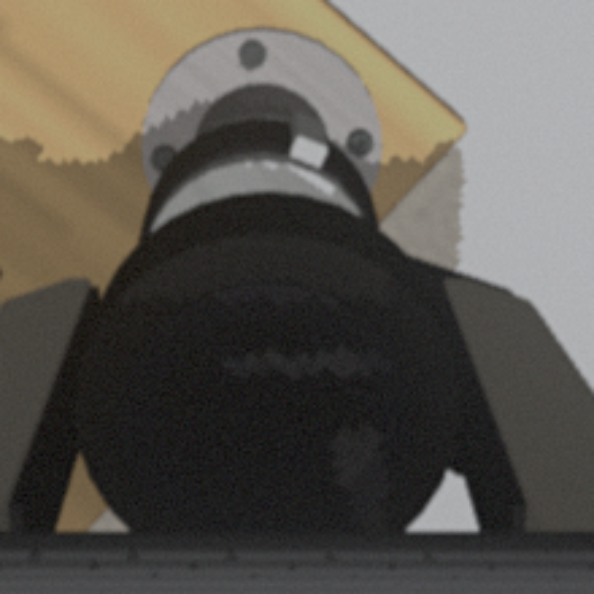

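Run:
```python
from h import *
def pins(n,items):
    c=load(n);P=cloud(c);im=c["image"].astype(int);V=c["view"];o=-V[:3,:3].T@V[:3,3]
    for nm,x,y in items:
        r=np.hypot(P[...,0]-x,P[...,1]-y)
        caz=np.degrees(np.arctan2(o[1]-y,o[0]-x))
        m=(r>.019)&(r<.034)&(P[...,2]>.068)&(P[...,2]<.096)&(im.min(-1)>75);q=P[m]
        a=np.degrees(np.arctan2(q[:,1]-y,q[:,0]-x))
        h=np.histogram(a%360,bins=np.arange(0,361,15))
        print(n,nm,"cam az",caz.round(0),[(int(b),int(k)) for b,k in zip(h[1],h[0]) if k], "r",r[m].round(3)[:0])
it=[("E",.5557,.1212),("X",.397,.137),("Y",.5765,.339),("XY",.418,.355)]
pins("scene0",it);pins("top0",[("E",.553,.1195),("X",.3948,.1357),("Y",.5744,.3383),("XY",.4169,.3538)])
pins("scene7",it[:1]);pins("scene9",it[:1]);pins("scene12",it[:1]);pins("wrist12",[("E",.5537,.1207)]);pins("wrist4",[("E",.5537,.1207)]);pins("wrist3",[("E",.5537,.1207),("X",.395,.136)])
c=load("wrist3");cv2.imwrite("pics/w3d.png",cv2.resize(c["image"][0:260,40:500],None,fx=1.7,fy=1.7))
# scene crops of each collar
c=load("scene0");t=[]
for nm,x,y in it[:3]:
    u=proj(c,(x,y,.085)).astype(int);t.append(cv2.resize(c["image"][u[1]-18:u[1]+18,u[0]-20:u[0]+20],None,fx=6,fy=6,interpolation=cv2.INTER_CUBIC))
c=load("scene12");u=proj(c,(.5557,.1212,.085)).astype(int);t.append(cv2.resize(c["image"][u[1]-18:u[1]+18,u[0]-20:u[0]+20],None,fx=6,fy=6,interpolation=cv2.INTER_CUBIC))
cv2.imwrite("pics/col.png",np.vstack([np.hstack(t[:2]),np.hstack(t[2:])])*1)
```

```text
scene0 E cam az -60.0 [(195, 2), (225, 1), (240, 5), (255, 2), (285, 2), (300, 4)] r []
scene0 X cam az -52.0 [(0, 2), (15, 5), (30, 3), (45, 1), (195, 1), (210, 1), (270, 3), (285, 14), (300, 9), (315, 1), (330, 3)] r []
scene0 Y cam az -67.0 [(0, 1), (15, 2), (270, 1), (285, 4), (300, 4), (315, 4), (330, 8), (345, 16)] r []
scene0 XY cam az -60.0 [(0, 2), (15, 8), (45, 1), (195, 2), (270, 3), (285, 3), (315, 3), (330, 3), (345, 1)] r []
top0 E cam az -109.0 [(0, 4), (15, 2), (30, 1), (60, 2), (90, 2), (105, 1), (120, 1), (135, 2), (150, 4), (165, 2), (180, 3), (195, 3), (210, 2), (225, 3), (240, 6), (255, 9), (270, 4), (285, 6), (300, 5), (315, 4), (330, 5), (345, 2)] r []
top0 X cam az -70.0 [(255, 1), (270, 3), (285, 11), (300, 6), (315, 3), (330, 1)] r []
top0 Y cam az -102.0 [(0, 1), (150, 2), (165, 2), (210, 2), (240, 3), (270, 1), (300, 2), (315, 1), (330, 7), (345, 3)] r []
top0 XY cam az -82.0 [(0, 4), (15, 1), (195, 8), (210, 6), (225, 2), (240, 1), (255, 2), (270, 1), (285, 4), (315, 2), (330, 3), (345, 2)] r []
scene7 E cam az -60.0 [(180, 1), (240, 7), (255, 3), (270, 1
[... 195 characters left out ...]
285, 2), (300, 3), (330, 1), (345, 2)] r []
wrist12 E cam az 34.0 [(0, 146), (15, 81), (30, 7), (45, 2), (90, 2), (105, 1), (330, 1), (345, 6)] r []
wrist4 E cam az 117.0 [(0, 25), (15, 19), (30, 6), (45, 10), (60, 5), (75, 3), (90, 4), (105, 5), (120, 6), (135, 6), (150, 6), (165, 4), (180, 7), (195, 4), (210, 7), (225, 2), (240, 15), (255, 4), (330, 6), (345, 2)] r []
wrist3 E cam az 119.0 [(0, 20), (15, 21), (30, 6), (45, 8), (60, 5), (75, 6), (90, 5), (105, 6), (120, 6), (135, 4), (150, 5), (165, 5), (180, 2), (195, 5), (210, 8), (225, 5), (240, 7), (315, 1), (330, 8), (345, 3)] r []
wrist3 X cam az 25.0 [(60, 1), (75, 3), (90, 6), (105, 1), (285, 15), (300, 26), (315, 5), (330, 3)] r []
```

View pics/col.png

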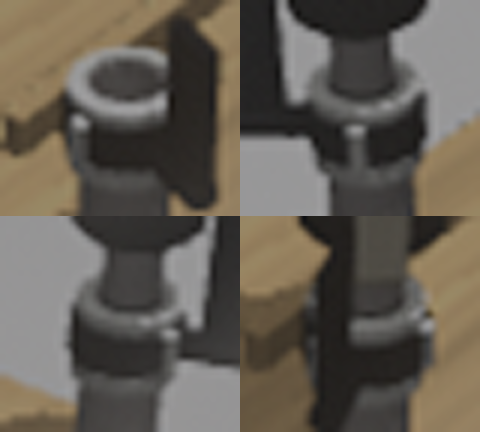

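View pics/w3d.png

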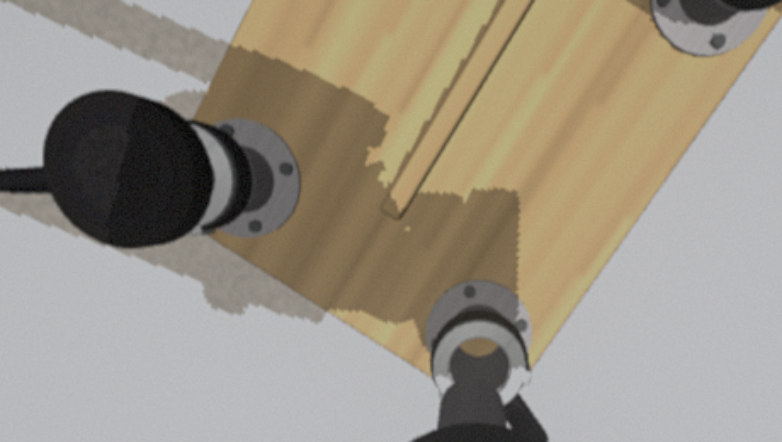

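>>> {"op": "apply_moves", "data": {"commands": [0.04,0,0,0,0,0,-1,0.08,0,0,0,0,0,-1,0.11,0,0,0,-0.0005,0.001,-1,0.13,0,0,0,-0.001,0.002,-1,0.15,0,0,0,-0.002,0.003,-1,0.15,0,0,0,-0.002,0.003,-1]}}

```text
time_s: 11.47
tool_pos: [0.5587, 0.121, 0.1385]
tcp_rot: [2.811, 1.554, 0.134]
contact_force: [36.7, 4.4, -27.6]
finger_gap: 0.599
```

```bash
python3 chk.py 13;python3 pad.py scene13 wrist13
```

```text
[0.55873844 0.12096074 0.13851993] -63.364441813531215 11.4667 [ 36.7   4.4 -27.6] [ 1.5  -5.92  1.47] 0.5990899197261228 [ 0.0165  0.0022 -0.9999]
wrist foot top z 0.1575 slope [-0.0422 -0.0231  0.1576]
 centre ((0.5634170770645142, 0.12414241582155228), 0.03198547661304474)
scene foot top z 0.1571 slope [-0.0398 -0.0027  0.1571]
 centre ((0.5617531538009644, 0.1202593594789505), 0.028006142005324364)
scene13 0.08 103 ang med -69.1 [-76.7 -64. ] r 0.034 0.059
scene13 0.125 65 ang med -70.4 [-75.3  -4.9] r 0.033 0.059
wrist13 0.08 307 ang med -68.2 [-70.2 -65.5] r 0.033 0.055
```

Run:
```python
from h import *
c0=np.array((.5557,.1212))
cc=load("scene0")
print("axis u at z .1,.05",proj(cc,(*c0,.1)).round(2),proj(cc,(*c0,.05)).round(2))
def ext(n,rows,u0,u1):
    g=load(n)["image"].max(-1).astype(int);out=[]
    for r in rows:
        out.append((r,g[r,u0:u1].tolist()))
    return out
for z in (.09,.12,.14):
    print(z,"row0",proj(cc,(c0[0]+.05*np.cos(np.radians(-27)),c0[1]+.05*np.sin(np.radians(-27)),z)).round(1),"row12",proj(cc,(c0[0]+.05*np.cos(np.radians(-74)),c0[1]+.05*np.sin(np.radians(-74)),z)).round(1))
for r in ext("scene0",(170,174,178,182),335,352): print(r)
for r in ext("scene12",(180,184,188,191),318,345): print(r)
def u_at(a,r,side,z):
    a=np.radians(a);p=c0+r*np.array([np.cos(a),np.sin(a)])+side*.004*np.array([-np.sin(a),np.cos(a)]);return proj(cc,(*p,z))
for a in (-24,-26,-28,-30,-32): print(a,"right edge u,v @z.09",u_at(a,.058,1,.09).round(2),"@.12",u_at(a,.058,1,.12).round(2), "near-side end corner",u_at(a,.058,-1,.09).round(2))
for a in (-70,-72,-74,-76,-78,-80,-82): print(a,"left edge @.09",u_at(a,.058,-1,.09).round(2),"@.08",u_at(a,.058,-1,.08).round(2),"ccw corner",u_at(a,.058,1,.09).round(2))
```

```text
axis u at z .1,.05 [331.85 166.94] [331.46 184.97]
0.09 row0 [343.9 182.1] row12 [325.8 183.5]
0.12 row0 [344.4 170.8] row12 [325.9 172.1]
0.14 row0 [344.7 162.9] row12 [326.  164.3]
(170, [96, 119, 148, 124, 33, 38, 40, 41, 40, 40, 41, 36, 113, 152, 147, 144, 140])
(174, [73, 66, 63, 53, 38, 40, 41, 42, 40, 43, 41, 47, 105, 134, 132, 134, 139])
(178, [41, 42, 42, 41, 41, 42, 42, 43, 45, 44, 43, 61, 119, 147, 145, 146, 148])
(182, [58, 56, 41, 42, 45, 44, 45, 45, 47, 47, 47, 69, 127, 151, 147, 145, 144])
(180, [101, 101, 103, 99, 81, 54, 33, 34, 34, 35, 35, 36, 36, 36, 36, 36, 38, 37, 39, 38, 38, 43, 53, 101, 134, 139, 141])
(184, [103, 101, 100, 104, 101, 71, 31, 35, 37, 36, 36, 37, 59, 79, 81, 80, 79, 78, 75, 72, 66, 111, 147, 147, 148, 149, 150])
(188, [108, 108, 106, 96, 64, 31, 35, 37, 38, 37, 51, 64, 66, 66, 66, 66, 65, 66, 66, 66, 59, 119, 154, 150, 147, 146, 145])
(191, [100, 100, 98, 92, 87, 79, 64, 59, 63, 65, 65, 65, 67, 67, 67, 67, 66, 68, 72, 71, 71, 105, 129, 135, 143, 148, 149])
-24 right edge u,v @z.09 [348.52 182.97] @.12 [349.13 171.58] near-side end corner [345.55 
[... 282 characters left out ...]
rner [343.09 184.97]
-32 right edge u,v @z.09 [345.5  184.22] @.12 [346.05 172.82] near-side end corner [342.24 185.19]
-70 left edge @.09 [324.76 185.71] @.08 [324.73 189.4 ] ccw corner [328.39 186.18]
-72 left edge @.09 [323.86 185.54] @.08 [323.84 189.24] ccw corner [327.46 186.09]
-74 left edge @.09 [322.97 185.35] @.08 [322.95 189.05] ccw corner [326.54 185.98]
-76 left edge @.09 [322.1  185.15] @.08 [322.08 188.84] ccw corner [325.62 185.85]
-78 left edge @.09 [321.23 184.92] @.08 [321.23 188.62] ccw corner [324.71 185.7 ]
-80 left edge @.09 [320.38 184.68] @.08 [320.38 188.38] ccw corner [323.81 185.53]
-82 left edge @.09 [319.55 184.42] @.08 [319.55 188.12] ccw corner [322.93 185.34]
```

Run:
```python
from h import *
from cell import bot
s=bot.state();print(tool(s)[1],plan(s,(.555,.1203,.1378),-59),plan(s,(.552,.12,.1378),-59.5))
```

```text
[0.55873355 0.12092574 0.13850719] (array([-0.075 , -0.0153, -0.0058]), array([ 0.0006, -0.0011,  0.0036])) (array([-0.0663, -0.0153, -0.0058]), array([ 0.0006, -0.0022,  0.0064]))
```

>>> {"op": "apply_moves", "data": {"commands": [-0.04,-0.008,-0.003,0,0,0.002,-1,-0.075,-0.015,-0.006,0,-0.001,0.0035,-1,-0.075,-0.015,-0.006,0,-0.001,0.0035,-1,-0.07,-0.015,-0.006,0,-0.0015,0.005,-1,-0.066,-0.015,-0.006,0,-0.002,0.006,-1,-0.066,-0.015,-0.006,0,-0.002,0.006,-1,-0.066,-0.015,-0.006,0,-0.002,0.006,-1]}}

```text
time_s: 12.15
tool_pos: [0.5572, 0.1209, 0.1386]
tcp_rot: [2.831, 1.56, 0.225]
contact_force: [28.4, 4.0, -21.4]
finger_gap: 0.6
```

```bash
python3 chk.py 14;python3 pad.py scene14 wrist14
python3 - <<'E'
from h import *
for n in ("scene9","scene10","scene12","scene13","scene14"):
    g=load(n)["image"].max(-1).astype(int)
    print(n,[g[r,320:327].tolist() for r in (180,184,186,188)])
cv2.imwrite("pics/w14.png",cv2.resize(load("wrist14")["image"][180:400,220:440],None,fx=2.7,fy=2.7))
E
```

```text
[0.55717247 0.12088372 0.13861398] -59.313717134679074 12.15 [ 28.4   4.  -21.4] [ 1.41 -4.8   0.97] 0.6000060746765054 [ 0.0109  0.0025 -0.9999]
wrist foot top z 0.1576 slope [-0.0318 -0.0162  0.1576]
 centre ((0.5619896650314331, 0.12410299479961395), 0.03241870179772377)
scene foot top z 0.1576 slope [ 0.0248 -0.0377  0.1573]
 centre ((0.5599828958511353, 0.11995598673820496), 0.028271138668060303)
scene14 0.08 93 ang med -69.7 [-74.8 -64.5] r 0.035 0.059
scene14 0.125 64 ang med -70.4 [-75.1 -65.9] r 0.036 0.059
wrist14 0.08 221 ang med -67.6 [-69.5 -65.1] r 0.033 0.055
scene9 [[103, 99, 84, 76, 67, 49, 33], [100, 103, 109, 99, 74, 64, 73], [109, 110, 109, 95, 67, 58, 63], [106, 103, 102, 91, 68, 59, 62]]
scene10 [[103, 99, 81, 53, 33, 35, 35], [100, 105, 95, 58, 34, 35, 37], [109, 105, 77, 35, 34, 36, 36], [106, 96, 64, 33, 34, 36, 36]]
scene12 [[103, 99, 81, 54, 33, 34, 34], [100, 104, 101, 71, 31, 35, 37], [109, 104, 77, 35, 34, 37, 36], [106, 96, 64, 31, 35, 37, 38]]
scene13 [[103, 99, 81, 54, 34, 34, 35], [100, 105, 97, 59, 33, 36, 37], [109, 105, 77, 31, 36, 37, 36], [106, 96, 65, 32, 35, 37, 36]]
scene14 [[103, 98, 81, 54, 34, 34, 36], [101, 105, 96, 59, 33, 36, 34], [110, 105, 78, 34, 34, 35, 37], [107, 96, 63, 32, 35, 35, 37]]
```

View pics/s14.png

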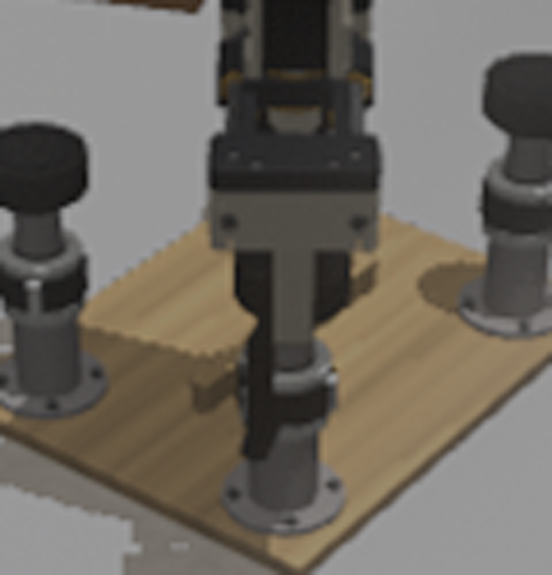

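Run:
```python
from h import *
from cell import bot
s=bot.state();print(tool(s)[1],plan(s,(.555,.1203,.1375),-58))
```

```text
[0.55718923 0.12089226 0.13864522] (array([-0.0229, -0.0106, -0.0035]), array([ 0.0011, -0.0006,  0.0022]))
```

>>> {"op": "apply_moves", "data": {"commands": [-0.023,-0.01,-0.003,0.001,-0.0005,0.001,-1,-0.023,-0.01,-0.003,0.0015,-0.0005,0.002,-1,-0.023,-0.01,-0.003,0.0015,-0.0005,0.002,-1,-0.023,-0.01,-0.003,0.0015,-0.0005,0.002,-1,-0.023,-0.01,-0.003,0.0015,-0.0005,0.002,-1,-0.023,-0.01,-0.003,0.0015,-0.0005,0.002,-1]}}

```text
time_s: 12.75
tool_pos: [0.5574, 0.1211, 0.1385]
tcp_rot: [2.815, 1.564, 0.234]
contact_force: [9.1, 4.2, -3.6]
finger_gap: 0.598
```

```bash
python3 chk.py 15;python3 pad.py scene15 wrist15
```

```text
[0.55738388 0.12110282 0.13851839] -57.88663397627652 12.75 [ 9.1  4.2 -3.6] [ 0.85 -1.7   0.24] 0.5983364360719563 [ 0.0063  0.0015 -1.    ]
wrist foot top z 0.1575 slope [-0.0343 -0.0176  0.1575]
 centre ((0.5619862675666809, 0.1243639811873436), 0.03241002559661865)
scene foot top z 0.1579 slope [-0.0399  0.0069  0.1577]
 centre ((0.5594187378883362, 0.12077358365058899), 0.027869848534464836)
scene15 0.08 99 ang med -69.6 [-75.1 -64.5] r 0.035 0.058
scene15 0.125 68 ang med -70.2 [-75.  -65.6] r 0.033 0.058
wrist15 0.08 155 ang med -66.9 [-68.9 -64.7] r 0.033 0.054
```

>>> {"op": "apply_moves", "data": {"commands": [0.01,-0.006,-0.001,0.0005,-0.0005,0.001,-1,0.02,-0.006,-0.001,0.001,-0.001,0.002,-1,0.02,-0.006,-0.001,0.001,-0.0015,0.003,-1,0.02,-0.006,-0.001,0.001,-0.0015,0.0035,-1,0.02,-0.006,-0.001,0.001,-0.0015,0.0035,-1,0.02,-0.006,-0.001,0.001,-0.0015,0.0035,-1,0.02,-0.006,-0.001,0.001,-0.0015,0.0035,-1]}}

```text
time_s: 13.43
tool_pos: [0.5573, 0.1212, 0.1386]
tcp_rot: [2.681, 1.561, 0.082]
contact_force: [20.5, 4.2, -11.4]
finger_gap: 0.597
```

```bash
python3 chk.py 16;python3 pad.py scene16 wrist16
```

```text
[0.55729019 0.12118639 0.13859616] -58.90743891294149 13.4333 [ 20.5   4.2 -11.4] [ 0.9  -3.56  0.67] 0.5967007960748811 [ 9.5e-03  8.0e-04 -1.0e+00]
wrist foot top z 0.1575 slope [-0.034  -0.0198  0.1576]
 centre ((0.5617244243621826, 0.12400033324956894), 0.03241527080535889)
scene foot top z 0.1573 slope [ 0.0063 -0.0248  0.1572]
 centre ((0.5603407025337219, 0.1202496886253357), 0.02787148579955101)
scene16 0.08 96 ang med -69.0 [-74.7 -64.2] r 0.034 0.058
scene16 0.125 59 ang med -70.7 [-75.2 -66.2] r 0.035 0.057
wrist16 0.08 194 ang med -67.3 [-69.4 -65.1] r 0.033 0.055
```

>>> {"op": "apply_moves", "data": {"commands": [-0.03,-0.009,-0.001,0.0005,-0.0005,0.001,-1,-0.06,-0.009,-0.001,0.001,-0.001,0.002,-1,-0.06,-0.009,-0.001,0.001,-0.001,0.002,-1,-0.06,-0.009,-0.001,0.001,-0.001,0.0025,-1,-0.06,-0.009,-0.001,0.001,-0.001,0.0025,-1,-0.06,-0.009,-0.001,0.001,-0.001,0.0025,-1]}}

```text
time_s: 14.03
tool_pos: [0.556, 0.1213, 0.1386]
tcp_rot: [2.163, 1.565, -0.376]
contact_force: [6.9, 3.6, -1.6]
finger_gap: 0.598
```

```bash
python3 chk.py 17;python3 pad.py scene17 wrist17
python3 - <<'E'
from h import *
from cell import bot
for n in ("scene10","scene17"):
    g=load(n)["image"].max(-1).astype(int)
    print(n,[g[r,320:327].tolist() for r in (180,184,186,188)])
c=load("wrist17");P=cloud(c)
m=(np.hypot(P[...,0]-.555,P[...,1]-.121)<.018)&(P[...,2]>.105)&(P[...,2]<.128);q=P[m];print(len(q))
s=bot.state();print(s["contact_force"],s["qvel"].round(3))
E
```

```text
[0.55601488 0.12134155 0.13857573] -55.45690430811463 14.0333 [ 6.9  3.6 -1.6] [ 0.77 -1.49  0.11] 0.5980102438082302 [ 0.005 -0.002 -1.   ]
wrist foot top z 0.1575 slope [-0.0236 -0.015   0.1576]
 centre ((0.5610355138778687, 0.12406625598669052), 0.03263287991285324)
scene foot top z 0.1577 slope [-0.0017 -0.05    0.1571]
 centre ((0.5598396062850952, 0.11957685649394989), 0.027708115056157112)
scene17 0.08 96 ang med -69.7 [-75.1 -64.1] r 0.035 0.059
scene17 0.125 68 ang med -70.1 [-75.1 -65.5] r 0.033 0.059
wrist17 0.08 120 ang med -66.5 [-68.9 -64.7] r 0.033 0.053
scene10 [[103, 99, 81, 53, 33, 35, 35], [100, 105, 95, 58, 34, 35, 37], [109, 105, 77, 35, 34, 36, 36], [106, 96, 64, 33, 34, 36, 36]]
scene17 [[103, 99, 81, 54, 32, 34, 35], [100, 104, 101, 70, 30, 36, 35], [109, 105, 77, 35, 35, 37, 37], [106, 95, 64, 31, 34, 37, 36]]
0
[ 6.17055697  2.5361701  -1.39830193] [-0.002  0.001  0.003  0.    -0.     0.001]
```

View pics/s17.png

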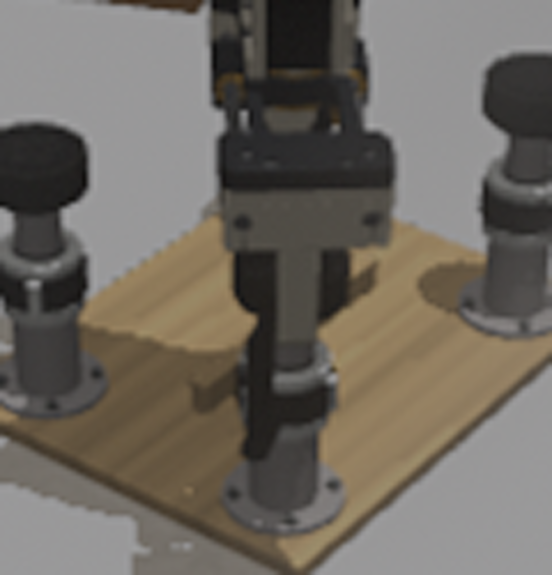

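Run:
```python
from cell import bot
print(bot.sign_off())
s=bot.state();print(s["time_s"],s["tool_pos"],s["contact_force"],s["finger_gap"])
```

```text
the job is handed in; nothing more can be done
None
the job is handed in; nothing more can be done
```

I put the short leg in the empty tube at its mark, held it there while the side of the finger turned the lever to a hard stop, and handed in still gripping the foot. The job took about 14 of the 54 s. `sign_off` gives no verdict, so what follows is my own measurement.

- **Leg height:** the foot top read 0.1575–0.1577 m against a nominal 0.156, so the mark was about 1.5 mm above the rim. Before the lever moved it was about 0.5 mm above.
- **Tilt:** the wrist camera put it at about 0.02–0.03 rad. The scene camera's last reading was noisier, up to 0.05 rad, still under the 0.07 limit. The mark itself was not visible at the end, so its sideways position is inferred from the bore's play of about 2 mm.
- **Grip:** the finger opening read 0.598, which matches the 56 mm foot. The arm was still.
- **Lever:** the paddle stayed within about 0.4° of the same angle with 5 to 37 N on the hand, and did not spring back when I eased off.
- **Lever doubt:** I measured about 0.80 rad of paddle travel, so reaching 1.0 means it started near 0.2, the top of its stated range. Comparing the collar pins with two of the fitted, locked levers suggests it is fully closed. The third fitted lever did not fit that pattern, and I had no direct reading of the joint.
- **Extra pressing:** while checking the stop I pressed the lever several times. One corrective move turned the hand the wrong way and loaded it to about 20 N before I backed off.
- **Other objects:** I saw no sign that the long leg, spray can or bottle moved, but I only checked them by eye after lifting the leg and over the tube, not at the end.

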